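Put away the loose microscope optics

ROBOT

A 6-joint arm with a two-finger parallel gripper is mounted at the origin on the work surface. World frame = base frame: x ahead of the robot, y to its left, z up, the work surface at z = 0. Lengths are in m, angles in rad, forces in N, time in s.
With the tool pointing down it reaches from about 0.35 to 0.975 m from the base axis. Payload 4.9 kg.
Tool frame: the origin (TCP) lies midway between the tips of the shut fingers; the grasp point (between the pads) lies manip.grip_depth behind it (manip.grip_depth is the distance from the TCP to the grasp point, in m); z points along the fingers, x is the direction in which the jaws open and shut, and the axes are right-handed (so a half turn about z gives the same grasp; the last joint's range is limited). The gripper opens to 85 mm and grips with 20 to 120 N. Pads are 22 mm wide; open, the fingers measure 114 mm over their backs; the gripper's body (76 mm by 85 mm) begins 54 mm behind the grasp point. The pads swing forward as they close: fully open they stand 13 mm farther back than shut.
Start: joints at [1.199, 0.053, 1.613, -0, 1.476, -0.119], TCP at [0.156, 0.605, 0.206] pointing down, gripper open.
Joint ranges: [-3.01, 3.01], [-1.01, 2.22], [0.06, 2.58], [-1.02, 4.17], [0.09, 2.62], [-3.14, 3.14]. Speed limits (rad/s): [2.57, 2.57, 3.14, 3.14, 3.14, 3.14].

INTERFACE

Orientations are given as a unit quaternion [w, x, y, z].
In Python, from plant import state, grab_frame, ticket, manip gives the robot as it stands.
- The arm moves only by the tool carry_out, never from a script. Its argument "moves" is a list that holds one entry, the list of rows, each a list of 7 numbers: the turn, a rotation vector about the tool's x, y, z each as a share of 5 degrees, from -1 to 1, then the shift along the tool's x, y, z each as a share of 0.04 m, from -1 to 1, then the gripper command: -1 is shut, 1 is fully open, values between are in proportion. A call has 1 to 8 rows; each row shifts and turns the commanded pose from where the row before left it, along the tool's axes as they then stand; what a row does not reach is not made up. A row lasts 1/12 s, in which the tool goes at most 41.7 mm and 7.16 degrees, less where a joint would pass 70% of its speed; a pose out of reach is approached as far as the arm can. A call with a number of a shift or a turn outside -1 to 1 is refused whole. A call with a gripper value outside its range is refused whole. The fingers move at their own pace and stop on an object; the grip force is fixed at half the most. Time passes only in rows, so rows that do not move let the fingers close. It gives the time, the measured TCP pose, the force and the opening at its end, in the units of the state.
- state(): the state, without advancing time (a new reading comes with each control period).
- grab_frame(name): name is "scene" or "top"; returns a dict with "frame" (420x560x3 uint8, red, green, blue), "z_map" (420x560 float32, m along the optical axis (not along the pixel's ray), 0 where there is no reading), "K" (3x3 intrinsics, pixels), "world_from_camera" (4x4, takes a point from camera to world coordinates). Camera axes: x right, y down, z forward; pixel columns grow to the right and rows downward; lengths in m; the calibration is good to about 2 mm. A picture is of the moment at which its call begins.
- ticket.job_done(): hands the job in, once; it reports no verdict.
The state is a dict: "time": time; "joint_pos": joint angles; "joint_vel": joint speeds; "joint_efforts": joint torques, N m; "tool_pos": TCP position; "tool_rot": TCP orientation; "contact_force": force on the tool from outside, world axes, zero at the start; "ft_torque": the same for the moment, N m; "gripper_width": opening from 0.0 (shut) to 1.0 (fully open).
Only numpy, scipy, OpenCV 4.12 (cv2) and the standard library are available. Lean on these libraries where they do the work, as an engineer would, in place of code of your own. Each camera call takes 0.05 s, during which the arm holds its last target.

TASK

Tidy up after the imaging session: stand the two metal objectives in the blue tray, one in each bay, stand the two black filter cubes in the yellow tray, one in each bay, and stand the amber oil bottle in the round white dish. Everything must end upright and flat on the tray or dish floor; set each thing down gently rather than dropping it, and leave the culture dish and the cover-glass box where they are.

Things in the scene. Friction and masses are not known exactly. Their poses are not given: they have to be found in the camera images.
- objective_green_center (a point): microscope objective, bright metal barrel standing upright with its narrow lens end up: 34 mm diameter for the lowest 42 mm, then tapering to 16 mm at the top; 58 mm tall; about 140 g; a green band 6 mm wide runs round the barrel 36 mm up. The point is its centre, 29 mm above its underside; z is its axis (up).
- objective_red_center (a point): microscope objective, bright metal barrel standing upright with its narrow lens end up: 34 mm diameter for the lowest 42 mm, then tapering to 16 mm at the top; 58 mm tall; about 140 g; a red band 6 mm wide runs round the barrel 36 mm up. The point is its centre, 29 mm above its underside; z is its axis (up).
- cube_cyan_center (a point): fluorescence filter cube, a black block 30 mm (x) by 40 mm (y) by 48 mm tall (z, up), about 80 g, with a cyan (light blue) window 20 x 28 mm on top and a round one on each of its two y faces. The point is its centre, 24 mm above its underside.
- cube_magenta_center (a point): fluorescence filter cube, a black block 30 mm (x) by 40 mm (y) by 48 mm tall (z, up), about 80 g, with a magenta (pink) window 20 x 28 mm on top and a round one on each of its two y faces. The point is its centre, 24 mm above its underside.
- oil_bottle_center (a point): small closed bottle of immersion oil: amber-brown round body 32 mm in diameter, straight for the lowest 44 mm, then a shoulder and a white cap 21 mm in diameter; 62 mm tall in all, about 60 g, standing upright. The point is on its axis half-way up, 31 mm above its underside; z is its axis (up).
- blue_tray: shallow blue plastic tray, fixed to the desk, 70 mm (x) by 136 mm (y), 12 mm tall, floor 4 mm thick, outer walls and one middle rib 4 mm thick and also 12 mm tall, making two square bays side by side along y, each 62 x 62 mm inside, their centres at y = -33 mm and y = +33 mm. Origin: centre of its underside, on the desk; z up. Place for the two objectives, one in each bay.
- yellow_tray: shallow yellow plastic tray, fixed to the desk, 70 mm (x) by 136 mm (y), 12 mm tall, floor 4 mm thick, outer walls and one middle rib 4 mm thick and also 12 mm tall, making two square bays side by side along y, each 62 x 62 mm inside, their centres at y = -33 mm and y = +33 mm. Origin: centre of its underside, on the desk; z up. Place for the two filter cubes, one in each bay.
- white_dish: round shallow white dish, fixed to the desk, 68 mm outside diameter, 60 mm across the floor inside, 12 mm tall, floor 4 mm thick. Origin: centre of its underside, on the desk; z up. Place for the oil bottle.
- culture_dish: closed culture dish, pale pink flat disc 56 mm in diameter and 15.5 mm tall, loose, about 50 g, standing among the things to sort: leave it alone. Origin: centre of its underside.
- coverglass_box: small square cardboard box of cover glasses with a green lid, 41 x 41 mm and 26 mm tall, loose, about 70 g, standing among the things to sort: leave it alone. Origin: centre of its underside.
Mind the look-alikes: they are no part of the job. What is meant by the yellow_tray is not green, and is the smaller of those in its own colour.

How it is judged:
By the outcome, as a careful person would: the job done as asked, in the order asked, and still so for the second after the job is handed in, with the robot touching nothing.
It also fails if it takes over 131 s, if anything falls off the work surface, if the arm or the gripper's body presses on something with over 40 N, if the wrist force passes 120 N, or if a joint passes its speed limit or range.

## Working session

There is one attempt and no reset: what is moved stays moved. The work goes in short steps, Python scripts to look and compute and a tool call to move; the robot and the scene stay as the last step left them, time stands still between calls to the robot, and variables do not carry over. Pictures are saved under pics/ and viewed, and the job is handed in when it is done.

Besides the shell and the picture viewer there is one more tool, called after "Call:" as name(argument=value, ...), one argument or row to a line, values as JSON. carry_out: Moves the arm, as the interface text tells. Shift numbers are shares of 0.04 m and turn numbers shares of 5 degrees, none past 1 either way. Its arguments: {"type":"object","properties":{"moves":{"type":"array"}},"required":["moves"]}

```bash
ls; mkdir -p pics; python3 - <<'E'
from plant import state, grab_frame, ticket, manip
import cv2
print(state()); print([ (k,getattr(manip,k)) for k in dir(manip) if not k.startswith('_')])
for n in("scene","top"):
    f=grab_frame(n); cv2.imwrite(f'pics/{n}0.png',f['frame'][:,:,::-1]); print(n,f['K'],f['world_from_camera'].round(4))
E
```

```text
pics
{'time': 0.0, 'joint_pos': array([ 1.19899707e+00,  5.33627406e-02,  1.61430857e+00, -5.06673797e-06,
        1.47596792e+00, -1.19009699e-01]), 'joint_vel': array([ 0.00094754, -0.00165761,  0.00025326, -0.00104914, -0.00041578,
       -0.0016091 ]), 'joint_efforts': array([-6.19129441e-04, -3.93701613e+01, -3.70162153e+01, -2.19656081e-04,
        7.19216492e-03,  1.73900003e-05]), 'tool_pos': array([0.15607707, 0.60450378, 0.20455071]), 'tool_rot': array([ 5.28266061e-04,  7.90602317e-01,  6.12329101e-01, -8.76388958e-04]), 'contact_force': array([ 0.34787943,  0.07221644, -0.50340938]), 'ft_torque': array([-0.00735176, -0.07185259, -0.03433385]), 'gripper_width': 1.0008585311364149}
[('IKError', <class 'plant.IKError'>), ('grip_depth', 0.0187)]
scene [[433.65231489   0.         281.28780874]
 [  0.         433.65231489 212.6129671 ]
 [  0.           0.           1.        ]] [[-0.3274  0.5901 -0.7379  1.1983]
 [ 0.9446  0.2226 -0.2411  0.2111]
 [ 0.022  -0.776  -0.6303  0.7035]
 [ 0.      0.      0.      1.    ]]
top [[408.95767851   0.         280.66990722]
 [  0.         408.95767851 215.27681502]
 [  0.           0.           1.        ]] [[ 0.0253 -0.9896  0.1413  0.2952]
 [-0.9997 -0.0253  0.0016 -0.0665]
 [ 0.002  -0.1413 -0.99    1.2494]
 [ 0.      0.      0.      1.    ]]
```

View pics/scene0.png

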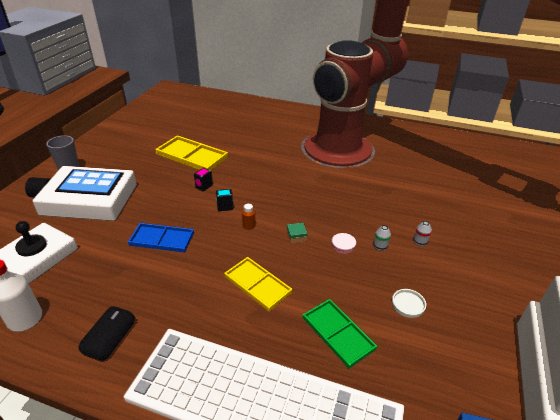

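View pics/top0.png

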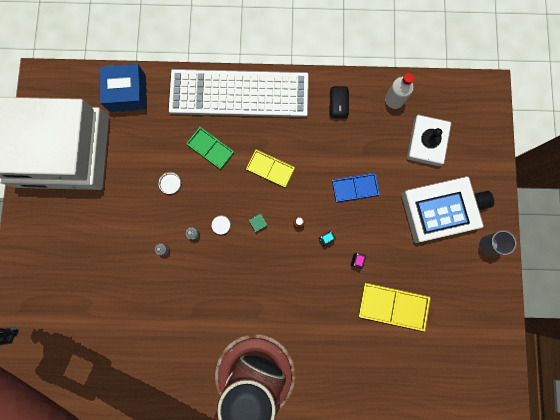

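```bash
cat > h.py <<'E'
from plant import state, grab_frame, ticket, manip
import numpy as np, cv2
def world(f):
    K=f['K'];z=f['z_map'];T=f['world_from_camera'];v,u=np.indices(z.shape)
    p=np.stack([(u-K[0,2])/K[0,0]*z,(v-K[1,2])/K[1,1]*z,z],-1)
    return p@T[:3,:3].T+T[:3,3]
def cast(f,uv,h):
    K=f['K'];T=f['world_from_camera'];uv=np.atleast_2d(np.array(uv,float))
    d=np.c_[(uv[:,0]-K[0,2])/K[0,0],(uv[:,1]-K[1,2])/K[1,1],np.ones(len(uv))]@T[:3,:3].T
    o=T[:3,3]; return o+d*((h-o[2])/d[:,2])[:,None]
def up(f,c,r,name,s=8):
    u,v=c;im=f['frame'][max(v-r,0):v+r,max(u-r,0):u+r,::-1]
    cv2.imwrite('pics/'+name,cv2.resize(im,None,fx=s,fy=s,interpolation=cv2.INTER_CUBIC))
E
python3 - <<'E'
from h import *
for n in("top","scene"):
    f=grab_frame(n);W=world(f);hsv=cv2.cvtColor(f['frame'],cv2.COLOR_RGB2HSV)
    np.set_printoptions(precision=4,suppress=True)
    R={'yellow':((24,150,120),(34,255,255)),'blue':((108,150,80),(125,255,255)),'green':((55,100,60),(85,255,255)),'cyan':((86,120,150),(98,255,255)),'mag':((140,120,120),(165,255,255)),'white':((0,0,185),(179,45,255)),'amber':((5,150,90),(16,255,255))}
    print(n)
    for c,(a,b) in R.items():
        m=cv2.inRange(hsv,a,b)
        # close rib gaps
        m=cv2.morphologyEx(m,cv2.MORPH_CLOSE,np.ones((5,5)))if c in('yellow','blue') else m
        cs,_=cv2.findContours(m,cv2.RETR_EXTERNAL,cv2.CHAIN_APPROX_NONE)
        for k in cs:
            A=cv2.contourArea(k)
            if A<25 or (c=='amber' and A>400): continue
            x,y,w,h=cv2.boundingRect(k);mm=np.zeros_like(m);cv2.drawContours(mm,[k],-1,255,-1)
            P=W[(mm>0)&(f['z_map']>0)]
            med=np.median(P,0) if len(P) else None
            if med is None or abs(med[1])>.75 or med[0]>0.8: continue
            h={'yellow':.012,'blue':.012,'green':.012,'cyan':.048,'mag':.048,'white':.012,'amber':.04}[c]
            r=cv2.minAreaRect((cast(f,k[:,0,:],h)[:,:2]*1000).astype(np.float32))
            print(c,A,'px',x+w//2,y+h//2 if 0 else (x,y,w),'med',med,'rect',np.round(r[0],1),np.round(r[1],1),round(r[2],1))
E
```

```text
top
yellow 2268.5 px 395 (359, 283, 72) med [ 0.2069 -0.4082  0.0062] rect [ 207.7 -408.3] [198.8 103.5] 79.4
yellow 920.5 px 270 (246, 149, 49) med [ 0.622  -0.0278  0.0041] rect [620.  -27.9] [137.5  71.4] 66.1
blue 891.5 px 355 (332, 174, 47) med [ 0.5671 -0.2932  0.0043] rect [ 565.8 -292.5] [ 69.8 135.2] 10.5
green 150.5 px 258 (249, 214, 18) med [0.4453 0.004  0.0254] rect [448.1   4.6] [40.4 40.8] 31.4
green 916.0 px 210 (187, 127, 47) med [0.6827 0.1638 0.0045] rect [680.6 163. ] [138.   70.9] 54.8
cyan 55.0 px 328 (323, 233, 11) med [ 0.4041 -0.2054  0.0479] rect [ 403.8 -205. ] [21.  26.7] 27.9
mag 60.5 px 360 (355, 255, 10) med [ 0.3406 -0.2971  0.0479] rect [ 340.7 -297.7] [21.5 28.8] 73.9
white 170.5 px 246 (218, 381, 57) med [ 0.0358 -0.0059  0.3087] rect [-66.   21.2] [103.5 160.6] 1.4
white 28.5 px 299 (296, 218, 7) med [ 0.4492 -0.1186  0.0619] rect [ 455.6 -120.8] [18.5 18.3] 1.5
white 235.0 px 221 (212, 216, 18) med [0.4377 0.1181 0.0146] rect [438.8 118. ] [52.4 51.8] 2.5
white 3325.0 px 444 (406, 177, 77) med [ 0.4974 -0.5473  0.0514] rect [ 505.5 -563.8] [161.7 
[... 1014 characters left out ...]
29.1] 72.1
white 529.0 px 545 (530, 301, 30) med [0.6955 0.4951 0.0763] rect [607.6 529.2] [260.   22.1] 0.7
white 506.0 px 409 (393, 289, 33) med [0.5639 0.2842 0.0039] rect [567.3 284.1] [66.5 64.3] 7.8
white 27.5 px 558 (556, 276, 4) med [0.5708 0.5036 0.1576] rect [411.5 579.8] [ 5.9 60.3] 82.5
white 261.5 px 344 (333, 233, 23) med [0.4395 0.1191 0.0151] rect [435. 119.] [52.9 51.8] 13.8
white 1359.0 px 37 (0, 223, 74) med [ 0.7332 -0.5009  0.0343] rect [ 706.4 -539.5] [112.8 141.1] 78.5
white 2781.0 px 83 (33, 166, 100) med [ 0.5132 -0.54    0.0507] rect [ 464.4 -588.2] [170.4 209. ] 14.2
amber 265.0 px 512 (497, 173, 31) med [ 0.0062  0.5185 -0.0002] rect [ 73.3 501. ] [64.8 61.1] 68.2
```

```bash
python3 - <<'E'
from h import *
np.set_printoptions(precision=4,suppress=True)
F={n:grab_frame(n) for n in("top","scene")}
up(F['top'],(280,210),45,'cropA.png',8) ; up(F['scene'],(400,240),40,'cropB.png',8)
g={'objA':(.39,.19),'objB':(.36,.27),'bottle':(.449,-.119),'cyan':(.404,-.205),'mag':(.341,-.297),'box':(.447,.005),'dish':(.438,.118)}
for n,f in F.items():
    W=world(f)
    m=((W[...,2]>.01)&(W[...,2]<.075)&(W[...,0]>.28)&(W[...,0]<.5)&(abs(W[...,1])<.38)&(f['z_map']>0)).astype(np.uint8)
    k,L,S,C=cv2.connectedComponentsWithStats(m)
    for i in range(1,k):
        if S[i,4]<20: continue
        P=W[L==i]; zt=P[:,2].max(); T=P[P[:,2]>zt-.004]
        # mid band
        B=P[(P[:,2]>.02)&(P[:,2]<.04)]
        out=''
        if len(B)>5:
            # circle LSQ w/ fixed nothing
            A=np.c_[2*B[:,:2],np.ones(len(B))];s=np.linalg.lstsq(A,(B[:,:2]**2).sum(1),rcond=None)[0]
            out=f'circ {s[:2].round(4)} r {np.sqrt(s[2]+s[:2]@s[:2]):.4f} n{len(B)}'
        q=cv2.minAreaRect((T[:,:2]*1000).astype(np.float32))
        print(n,C[i].round(0),S[i,4],'zt %.4f'%zt,'top',T[:,:2].mean(0),(T[:,:2].min(0)+T[:,:2].max(0))/2,len(T),out,np.round(q[0],1),np.round(q[1],1),round(q[2],1),'rgb',f['frame'][L==i].mean(0).round())
E
```

```text
top [258. 223.] 187 zt 0.0319 top [0.4474 0.0076] [0.4472 0.0046] 29 circ [0.4459 0.0046] r 0.0169 n182 [446.5   4.1] [39.6 38.4] 31.7 rgb [ 82. 153. 116.]
top [220. 225.] 258 zt 0.0224 top [0.436 0.121] [0.4378 0.1187] 24  [436.9 120.7] [42.  48.4] 68.2 rgb [238. 242. 244.]
top [298. 222.] 100 zt 0.0656 top [ 0.4501 -0.1192] [ 0.4489 -0.1186] 15 circ [ 0.4481 -0.1181] r 0.0149 n8 [ 449.7 -119.1] [14.6 16.4] 58.5 rgb [156. 131. 114.]
top [192. 233.] 129 zt 0.0626 top [0.408  0.1996] [0.4073 0.2004] 10 circ [0.4072 0.2006] r 0.0164 n18 [408.9 198.9] [13.4 12.8] 31.4 rgb [108. 117. 113.]
top [327. 238.] 153 zt 0.0532 top [ 0.4043 -0.2044] [ 0.401 -0.201] 39 circ [ 0.412  -0.2175] r 0.0369 n11 [ 402.8 -202.2] [28.1 36.1] 30.3 rgb [ 56. 142. 146.]
top [161. 249.] 134 zt 0.0626 top [0.357  0.2876] [0.3585 0.2875] 13 circ [0.3579 0.289 ] r 0.0167 n22 [356.4 287.9] [14.1 12.3] 49.9 rgb [109. 106. 106.]
top [358. 261.] 175 zt 0.0532 top [ 0.3385 -0.2976] [ 0.3404 -0.2965] 43 circ [ 0.3383 -0.2985] r 0.0202 n25 [ 339.7 -296.4] [26.4 37.2] 70.2 rgb [125.  49. 105.]
scene [203. 178.] 290 zt 0.0
[... 356 characters left out ...]
4506 -0.1174] 35 circ [ 0.452  -0.1165] r 0.0138 n78 [ 450.9 -117.5] [17.1 18.3] 6.8 rgb [132.  80.  51.]
scene [423. 232.] 291 zt 0.0605 top [0.3608 0.2895] [0.3606 0.2891] 29 circ [0.361 0.29 ] r 0.0157 n101 [361.  289.4] [15.8 16.4] 71.3 rgb [120. 103. 102.]
scene [297. 231.] 288 zt 0.0291 top [0.4489 0.0058] [0.4494 0.006 ] 130 circ [0.4502 0.0061] r 0.0177 n227 [448.8   5.6] [42.1 40.7] 30.9 rgb [ 62. 116.  79.]
scene [382. 237.] 287 zt 0.0607 top [0.4112 0.2017] [0.41  0.202] 30 circ [0.4106 0.202 ] r 0.0158 n96 [410.8 202.3] [15.3 15.9] 59.5 rgb [110. 115. 108.]
scene [344. 241.] 333 zt 0.0189 top [0.4393 0.1188] [0.4393 0.119 ] 176  [440.1 119.1] [53.5 53.2] 74.7 rgb [243. 221. 223.]
```

View pics/cropA.png

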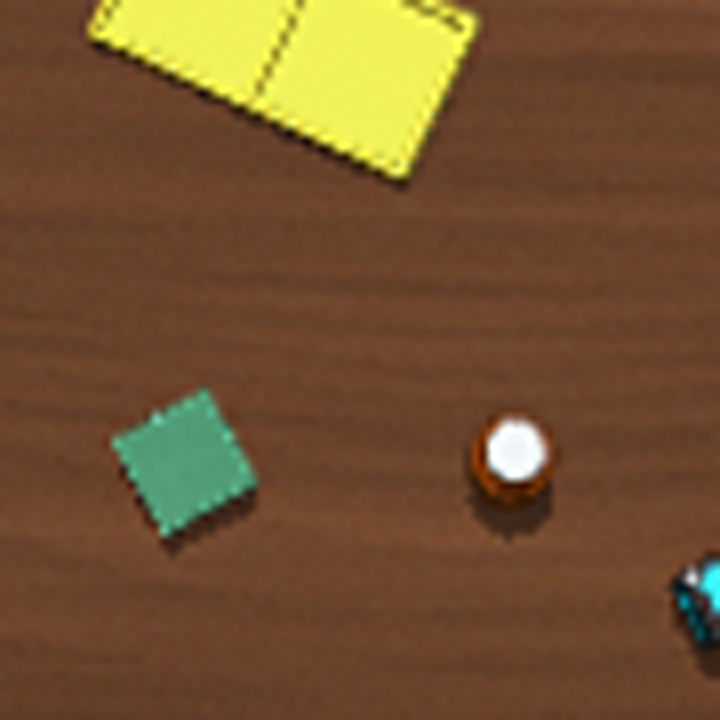

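View pics/cropB.png

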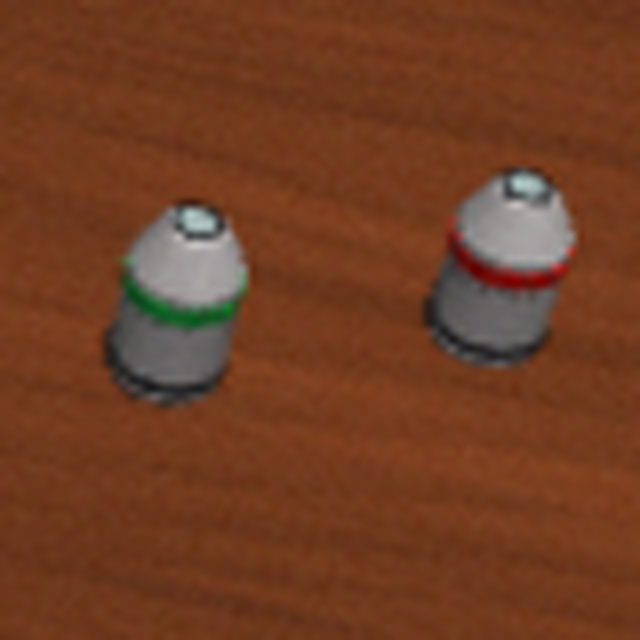

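```bash
python3 - <<'E'
from h import *
f=grab_frame('top'); cv2.imwrite('pics/yel.png',cv2.resize(f['frame'][120:340,180:440,::-1],None,fx=2.5,fy=2.5,interpolation=cv2.INTER_CUBIC))
E
```

```text
(no output)
```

View pics/yel.png

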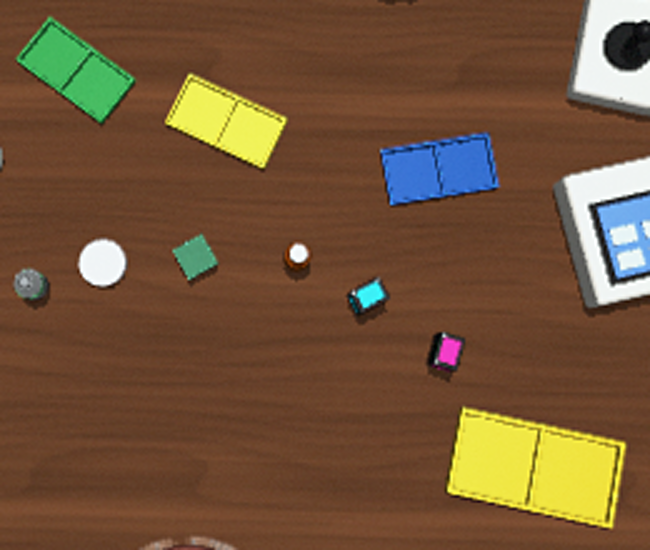

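```bash
cat > p.py <<'E'
import sys
from h import *
from scipy.spatial.transform import Rotation as R
# usage: p.py x y z az nrows : rows from measured pose to goal (rotation about tool z only + tilt fix)
x,y,z,az,n=map(float,sys.argv[1:6]);n=int(n)
s=state();q=s['tool_rot'];r=R.from_quat([q[1],q[2],q[3],q[0]]);p=s['tool_pos']
M=r.as_matrix();a0=np.degrees(np.arctan2(M[1,0],M[0,0]))
print('t %.2f'%s['time'],'pos',p.round(4),'az %.1f'%a0,'tilt',np.degrees(np.arccos(-M[2,2])).round(2),'grip %.3f'%s['gripper_width'],'F',s['contact_force'].round(1))
a=np.radians(az);G=R.from_matrix(np.array([[np.cos(a),np.sin(a),0],[np.sin(a),-np.cos(a),0],[0,0,-1]]))
rv=(r.inv()*G).as_rotvec(); dp=(np.array([x,y,z])-p)/n
for i in range(n):
    c=r*R.from_rotvec(rv*i/n)
    print(np.r_[np.degrees(rv)/n/5,c.inv().apply(dp)/.04].round(3).tolist())
E
python3 p.py .3595 .289 .13 10.5 14
```

```text
t 0.35 pos [0.1563 0.605  0.2055] az 75.5 tilt 0.02 grip 1.000 F [0.6 0.7 0.1]
[0.0, 0.0, 0.929, -0.456, 0.492, 0.135]
[0.0, 0.0, 0.929, -0.414, 0.528, 0.135]
[0.0, 0.0, 0.929, -0.37, 0.56, 0.135]
[0.0, 0.0, 0.929, -0.324, 0.588, 0.135]
[0.0, 0.0, 0.929, -0.275, 0.612, 0.135]
[0.0, 0.0, 0.929, -0.224, 0.632, 0.135]
[0.0, 0.0, 0.929, -0.173, 0.648, 0.135]
[0.0, 0.0, 0.929, -0.119, 0.66, 0.135]
[0.0, 0.0, 0.929, -0.066, 0.668, 0.135]
[0.0, 0.0, 0.929, -0.011, 0.671, 0.135]
[0.0, 0.0, 0.929, 0.043, 0.67, 0.135]
[0.0, 0.0, 0.929, 0.097, 0.664, 0.135]
[0.0, 0.0, 0.929, 0.15, 0.654, 0.135]
[0.0, 0.0, 0.929, 0.203, 0.639, 0.135]
```

Call:
carry_out(
  moves=[
    [[0, 0, 0.93, -0.46, 0.49, 0.13, 1], [0, 0, 0.93, -0.41, 0.53, 0.13, 1], [0, 0, 0.93, -0.37, 0.56, 0.13, 1], [0, 0, 0.93, -0.32, 0.59, 0.13, 1], [0, 0, 0.93, -0.28, 0.61, 0.13, 1], [0, 0, 0.93, -0.22, 0.63, 0.13, 1], [0, 0, 0.93, -0.17, 0.65, 0.13, 1], [0, 0, 0.93, -0.12, 0.66, 0.13, 1]],
  ],
)

```text
time: 1.02
tool_pos: [0.273, 0.4236, 0.1641]
tool_rot: [-0.0, 0.945, 0.326, 0.0]
contact_force: [0.9, -0.2, 0.5]
gripper_width: 0.999
```

Call:
carry_out(
  moves=[
    [[0, 0, 0.93, -0.07, 0.67, 0.13, 1], [0, 0, 0.93, -0.01, 0.67, 0.13, 1], [0, 0, 0.93, 0.04, 0.67, 0.13, 1], [0, 0, 0.93, 0.1, 0.66, 0.13, 1], [0, 0, 0.93, 0.15, 0.65, 0.13, 1], [0, 0, 0.93, 0.2, 0.64, 0.13, 1], [0, 0, 0, 0, 0, 0, 1], [0, 0, 0, 0, 0, 0, 1]],
  ],
)

```text
time: 1.68
tool_pos: [0.3595, 0.2884, 0.1328]
tool_rot: [-0.0, 0.996, 0.09, -0.0]
contact_force: [0.6, 0.1, -0.0]
gripper_width: 1.001
```

```bash
python3 p.py .3595 .289 .012 10.5 4
```

```text
t 1.68 pos [0.3595 0.2884 0.1328] az 10.3 tilt 0.03 grip 1.001 F [ 0.6  0.1 -0. ]
[-0.0, 0.001, -0.01, 0.001, -0.004, 0.755]
[-0.0, 0.001, -0.01, 0.001, -0.004, 0.755]
[-0.0, 0.001, -0.01, 0.001, -0.004, 0.755]
[-0.0, 0.001, -0.01, 0.001, -0.004, 0.755]
```

Call:
carry_out(
  moves=[
    [[0, 0, 0, 0, 0, 0.8, 1], [0, 0, 0, 0, -0.01, 0.8, 1], [0, 0, 0, 0, 0, 0.7, 1], [0, 0, 0, 0, 0, 0.5, 1], [0, 0, 0, 0, 0, 0.2, 1], [0, 0, 0, 0, 0, 0, 1], [0, 0, 0, 0, 0, 0, -1], [0, 0, 0, 0, 0, 0, -1]],
  ],
)

```text
time: 2.35
tool_pos: [0.3604, 0.2908, 0.0149]
tool_rot: [-0.001, 0.996, 0.091, 0.002]
contact_force: [-0.4, 0.2, 0.4]
gripper_width: 0.747
```

Call:
carry_out(
  moves=[
    [[0, 0, 0, 0, 0, 0, -1], [0, 0, 0, 0, 0, 0, -1], [0, 0, 0, 0, 0, 0, -1], [0, 0, 0, 0, 0, 0, -1], [0, 0, 0, 0, 0, 0, -1], [0, 0, 0, 0, 0, 0, -1]],
  ],
)

```text
time: 2.85
tool_pos: [0.3601, 0.2903, 0.0149]
tool_rot: [-0.001, 0.996, 0.091, 0.001]
contact_force: [-2.6, -0.4, 6.6]
gripper_width: 0.34
```

```bash
python3 - <<'E'
from h import *
f=grab_frame('scene');up(f,(420,225),40,'g1.png');
E
python3 p.py .3595 .289 .15 10.5 4
```

```text
t 2.90 pos [0.3601 0.2904 0.0149] az 10.4 tilt 0.13 grip 0.341 F [-1.9 -1.   6.4]
[-0.003, -0.006, -0.005, -0.004, 0.007, -0.844]
[-0.003, -0.006, -0.005, -0.004, 0.007, -0.844]
[-0.003, -0.006, -0.005, -0.005, 0.007, -0.844]
[-0.003, -0.006, -0.005, -0.005, 0.007, -0.844]
```

View pics/g1.png

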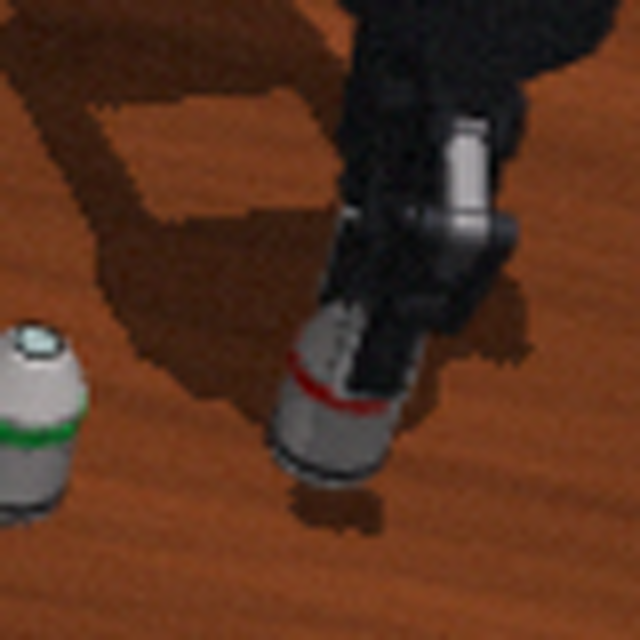

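```bash
python3 - <<'E'
from h import *
np.set_printoptions(precision=4,suppress=True)
f=grab_frame('scene');up(f,(420,225),60,'g2.png',6)
W=world(f);hsv=cv2.cvtColor(f['frame'],cv2.COLOR_RGB2HSV)
# points around
for v in range(205,250,3):
    print(v,[ '%.0f,%.0f,%.0f'%tuple(W[v,u]*1000) for u in range(412,436,3)])
E
```

```text
205 ['220,257,-1', '218,264,-1', '214,272,-1', '214,280,0', '349,276,99', '385,280,126', '388,285,130', '399,290,139']
208 ['237,258,1', '233,266,1', '228,273,-0', '225,281,-1', '346,279,88', '388,281,120', '384,288,120', '389,293,125']
211 ['245,260,-2', '244,267,-1', '244,274,1', '238,282,-1', '344,281,79', '387,283,111', '382,290,110', '421,292,140']
214 ['260,261,-0', '256,268,-1', '253,276,-2', '253,283,0', '346,282,72', '389,285,105', '410,289,122', '425,293,135']
217 ['270,262,-2', '267,270,-3', '267,277,-1', '344,278,60', '346,284,63', '390,287,98', '419,290,121', '422,295,125']
220 ['283,264,-2', '282,271,-0', '278,278,-1', '347,280,54', '387,283,85', '404,287,100', '419,291,113', '415,298,112']
223 ['296,265,-1', '294,272,-1', '294,279,1', '359,280,54', '381,285,73', '411,288,98', '405,295,95', '406,301,98']
226 ['308,266,-1', '304,273,-2', '361,276,45', '370,281,54', '383,287,66', '389,292,72', '385,299,72', '379,306,69']
229 ['322,267,0', '320,274,1', '372,277,45', '375,283,49', '381,289,56', '389,294,64', '388,300,65', '301,317,-1']
232 ['332,268,-1', '329,275,-1', '374,279,38', '383,284,47', '390,290,55', '387,296,54', '385,303,55', '313,317,-1']
235 ['344,270,-0', '363,275,18', '373,280,28', '377,287,34', '375,293,34', '373,300,34', '328,311,-0', '325,318,-0']
238 ['352,271,-3', '368,276,13', '376,282,21', '375,289,23', '376,295,26', '372,302,24', '341,312,1', '335,319,-2']
241 ['364,272,-2', '372,278,7', '376,284,13', '375,291,14', '374,297,16', '369,304,13', '350,313,-0', '345,320,-3']
244 ['377,273,-0', '375,280,1', '371,286,-0', '377,292,7', '373,299,5', '362,307,-1', '362,314,0', '357,321,-1']
247 ['386,274,-2', '384,281,-1', '382,287,-0', '380,294,0', '376,301,-1', '1198,211,703', '373,314,1', '369,321,-1']
```

View pics/g2.png

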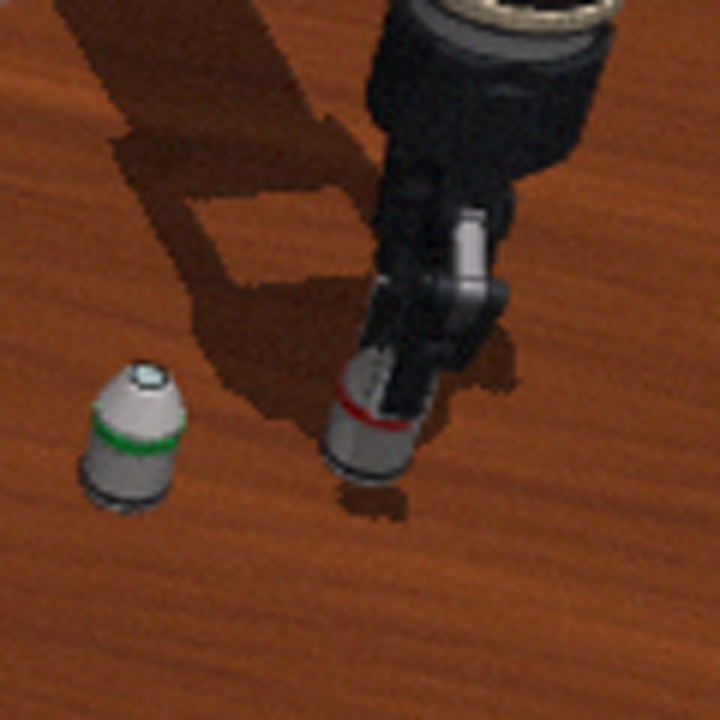

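Call:
carry_out(
  moves=[
    [[0, 0, 0, 0, 0, 0, -0.28], [0, 0, 0, 0, 0, 0, -0.24], [0, 0, 0, 0, 0, 0, -0.2], [0, 0, 0, 0, 0, 0, -0.16], [0, 0, 0, 0, 0, 0, -0.1], [0, 0, 0, 0, 0, 0, 0], [0, 0, 0, 0, 0, 0, 0.4], [0, 0, 0, 0, 0, 0, 1]],
  ],
)

```text
time: 3.62
tool_pos: [0.3589, 0.2895, 0.0127]
tool_rot: [0.0, 0.996, 0.091, -0.0]
contact_force: [0.1, 0.2, 0.7]
gripper_width: 0.767
```

Call:
carry_out(
  moves=[
    [[0, 0, 0, 0, 0, 0, 1], [0, 0, 0, 0, 0, 0, 1], [0, 0, 0, 0, 0, 0, 1], [0, 0, 0, 0, 0, 0, 1], [0, 0, 0, 0, 0, 0, 1], [0, 0, 0, 0, 0, 0, 1]],
  ],
)

```text
time: 4.12
tool_pos: [0.3591, 0.2896, 0.013]
tool_rot: [0.0, 0.996, 0.091, -0.0]
contact_force: [-0.2, -0.0, 1.1]
gripper_width: 1.004
```

```bash
python3 - <<'E'
from h import *
np.set_printoptions(precision=4,suppress=True)
f=grab_frame('scene');up(f,(420,225),60,'g3.png',6)
W=world(f)
for v in range(200,262,3):
    print(v,[ '%.0f,%.0f,%.0f'%tuple(W[v,u]*1000) for u in range(406,442,3)])
E
python3 p.py .3595 .289 .15 10.5 1
```

```text
200 ['204,239,-0', '198,247,-3', '197,255,-1', '193,262,-2', '193,270,-0', '191,278,0', '316,276,89', '384,277,138', '383,283,139', '398,287,151', '400,293,154', '393,299,151']
203 ['218,241,-0', '215,248,-1', '211,256,-1', '206,264,-3', '206,271,-1', '312,271,77', '317,278,82', '386,278,132', '386,284,134', '403,289,147', '405,294,150', '408,300,154']
206 ['233,242,1', '228,250,-0', '228,257,1', '224,265,0', '219,272,-1', '318,273,72', '319,279,74', '394,280,130', '390,286,129', '416,289,149', '422,294,155', '421,300,155']
209 ['245,244,0', '239,251,-2', '240,259,1', '233,266,-3', '234,274,1', '319,275,64', '316,282,64', '397,281,125', '383,288,116', '422,290,146', '429,295,152', '426,301,151']
212 ['255,245,-2', '257,253,2', '252,260,-0', '250,267,0', '246,275,-0', '318,277,55', '316,283,55', '398,283,117', '400,288,121', '431,291,145', '429,297,145', '427,303,145']
215 ['266,247,-3', '267,254,-1', '264,261,-0', '260,269,-2', '258,276,-1', '257,283,0', '253,291,-0', '403,284,113', '403,290,114', '430,293,136', '424,299,133', '426,305,137']
218 ['283,248,0', '279,255,-0', '277,263,-
[... 1946 characters left out ...]
, '389,309,0', '386,315,-1', '1198,211,703', '380,329,-1', '376,336,-2']
254 ['417,263,0', '415,270,1', '410,277,-1', '410,283,1', '406,290,-0', '403,296,-1', '402,303,0', '399,310,0', '395,316,-2', '395,323,1', '391,330,-1', '389,336,-0']
257 ['427,264,1', '428,271,3', '421,278,-1', '421,284,1', '416,291,-1', '413,297,-1', '412,304,0', '410,310,0', '405,317,-2', '403,324,-2', '402,330,0', '399,337,-1']
260 ['437,266,1', '435,272,1', '431,279,-0', '431,285,2', '425,292,-2', '425,298,0', '422,305,0', '420,311,1', '415,318,-2', '416,324,2', '413,330,1', '409,337,-1']
t 4.17 pos [0.3591 0.2897 0.013 ] az 10.4 tilt 0.01 grip 1.001 F [-0.  -0.2  1.1]
[-0.001, -0.001, -0.016, 0.006, 0.018, -3.424]
```

View pics/g3.png

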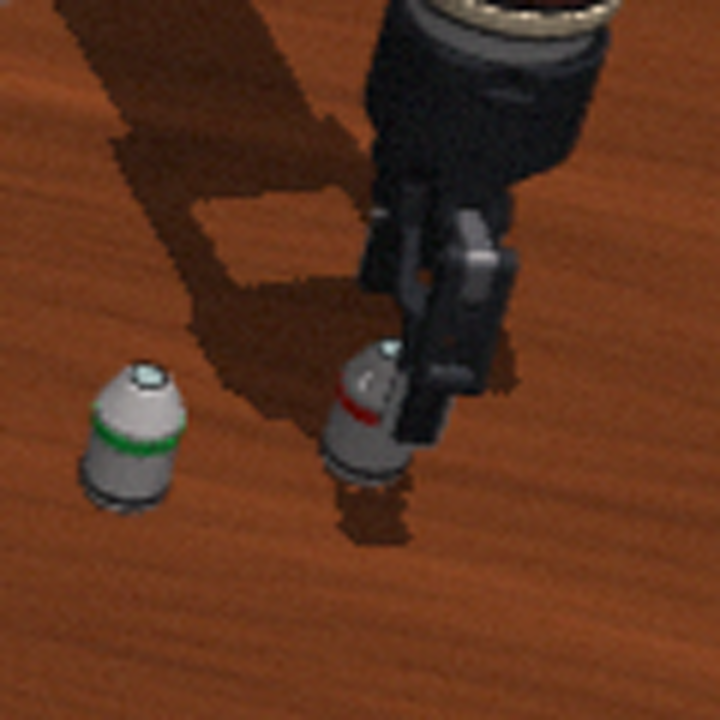

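Call:
carry_out(
  moves=[
    [[0, 0, 0, 0, 0, 0.2, 1], [0, 0, 0, 0, 0, 0.15, 1], [0, 0, 0, 0, 0, 0, 1], [0, 0, 0, 0, 0, 0, 1]],
  ],
)

```text
time: 4.5
tool_pos: [0.3584, 0.2891, -0.002]
tool_rot: [0.0, 0.996, 0.091, -0.001]
contact_force: [-0.4, -0.5, -0.4]
gripper_width: 1.0
```

```bash
python3 - <<'E'
from h import *
f=grab_frame('scene');up(f,(420,225),60,'g4.png',6)
E
```

```text
(no output)
```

View pics/g4.png

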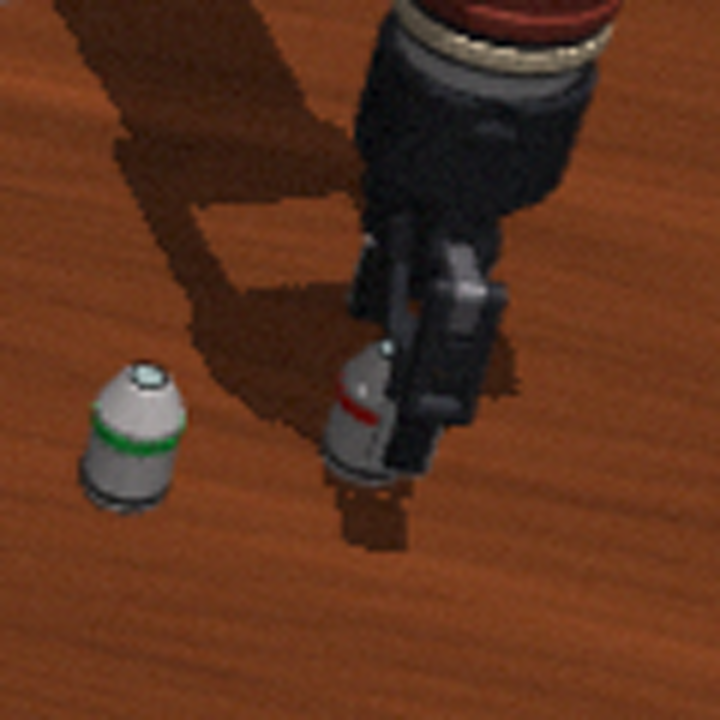

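Call:
carry_out(
  moves=[
    [[0, 0, 0, 0.01, 0, 0.15, 1], [0, 0, 0, 0, 0, 0.02, 1], [0, 0, 0, 0, 0, 0, -0.1], [0, 0, 0, 0, 0, 0, -0.1], [0, 0, 0, 0, 0, 0, -0.1], [0, 0, 0, 0, 0, 0, -0.1], [0, 0, 0, 0, 0, 0, -0.5], [0, 0, 0, 0, 0, 0, -1]],
  ],
)

```text
time: 5.22
tool_pos: [0.3599, 0.29, -0.0072]
tool_rot: [-0.0, 0.996, 0.091, 0.0]
contact_force: [0.2, -0.2, 3.0]
gripper_width: 0.375
```

Call:
carry_out(
  moves=[
    [[0, 0, 0, 0, 0, 0, -1], [0, 0, 0, 0, 0, 0, -1], [0, 0, 0, 0, 0, 0, -1], [0, 0, 0, 0, 0, 0, -1]],
  ],
)

```text
time: 5.55
tool_pos: [0.3599, 0.29, -0.0073]
tool_rot: [-0.0, 0.996, 0.091, 0.0]
contact_force: [-0.5, -0.0, 4.6]
gripper_width: 0.37
```

```bash
python3 - <<'E'
from h import *
f=grab_frame('scene');up(f,(420,225),50,'g5.png',6)
E
python3 p.py .3595 .289 .15 10.5 1
```

```text
t 5.60 pos [ 0.3599  0.2899 -0.0073] az 10.4 tilt 0.05 grip 0.374 F [-0.3 -1.4  5.7]
[-0.004, -0.009, -0.017, -0.011, 0.02, -3.932]
```

View pics/g5.png

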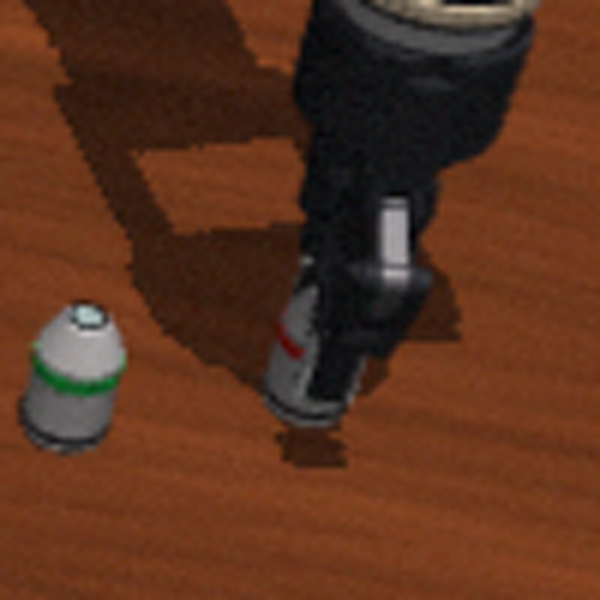

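Call:
carry_out(
  moves=[
    [[0, 0, 0, 0, 0, -0.1, -1], [0, 0, 0, 0, 0, -0.4, -1], [0, 0, 0, 0, 0, -0.8, -1], [0, 0, 0, 0, 0, -0.9, -1], [0, 0, 0, 0, 0, -0.5, -1], [0, 0, 0, 0, 0, 0, -1]],
  ],
)

```text
time: 6.1
tool_pos: [0.3624, 0.2914, 0.1054]
tool_rot: [-0.002, 0.996, 0.091, 0.004]
contact_force: [-0.0, 0.2, -0.6]
gripper_width: 0.376
```

```bash
python3 - <<'E'
from h import *
f=grab_frame('scene');up(f,(420,205),50,'g6.png',6)
W=world(f)
for v in range(190,226,3):
    print(v,[ '%.0f,%.0f,%.0f'%tuple(W[v,u]*1000) for u in range(405,441,3)])
E
python3 p.py .5730 -.3245 .13 10.5 16
```

```text
190 ['160,231,0', '156,239,-0', '147,247,-4', '145,255,-3', '146,263,-1', '139,271,-3', '142,279,1', '138,287,0', '368,276,154', '369,282,157', '395,286,175', '412,290,188']
193 ['175,233,1', '169,241,-1', '170,248,2', '163,256,-1', '160,264,-1', '156,272,-2', '159,280,2', '154,288,1', '374,278,150', '379,283,155', '385,288,161', '411,292,180']
196 ['186,235,-1', '182,242,-2', '184,250,2', '176,258,-2', '173,266,-2', '171,273,-1', '168,281,-1', '164,289,-2', '373,279,142', '381,285,149', '390,290,157', '392,295,160']
199 ['203,236,1', '198,244,-1', '196,252,0', '192,259,-1', '187,267,-2', '185,275,-1', '185,282,1', '366,276,128', '376,281,136', '385,286,145', '394,291,152', '391,297,152']
202 ['214,238,-1', '211,245,-1', '206,253,-2', '199,261,-5', '201,268,-2', '203,276,2', '195,284,-2', '371,277,123', '377,283,129', '387,288,138', '392,293,143', '392,299,144']
205 ['229,239,1', '224,247,-1', '222,254,-0', '221,262,1', '217,269,0', '218,277,3', '212,285,0', '373,279,117', '374,285,120', '379,290,125', '379,296,126', '372,303,123']
208 ['243,241,1', '236,248,-2', '235,256,-1', '235,2
[... 1099 characters left out ...]
001, -0.003, -0.001, 0.152, 1.005, -0.044]
[-0.001, -0.003, -0.001, 0.152, 1.005, -0.044]
[-0.001, -0.003, -0.001, 0.152, 1.005, -0.044]
[-0.001, -0.003, -0.001, 0.152, 1.005, -0.044]
[-0.001, -0.003, -0.001, 0.152, 1.005, -0.044]
[-0.001, -0.003, -0.001, 0.152, 1.005, -0.044]
[-0.001, -0.003, -0.001, 0.152, 1.005, -0.043]
[-0.001, -0.003, -0.001, 0.152, 1.005, -0.043]
[-0.001, -0.003, -0.001, 0.151, 1.005, -0.043]
[-0.001, -0.003, -0.001, 0.151, 1.005, -0.043]
[-0.001, -0.003, -0.001, 0.151, 1.005, -0.043]
[-0.001, -0.003, -0.001, 0.151, 1.005, -0.043]
[-0.001, -0.003, -0.001, 0.151, 1.005, -0.043]
[-0.001, -0.003, -0.001, 0.151, 1.005, -0.043]
[-0.001, -0.003, -0.001, 0.151, 1.005, -0.043]
```

View pics/g6.png

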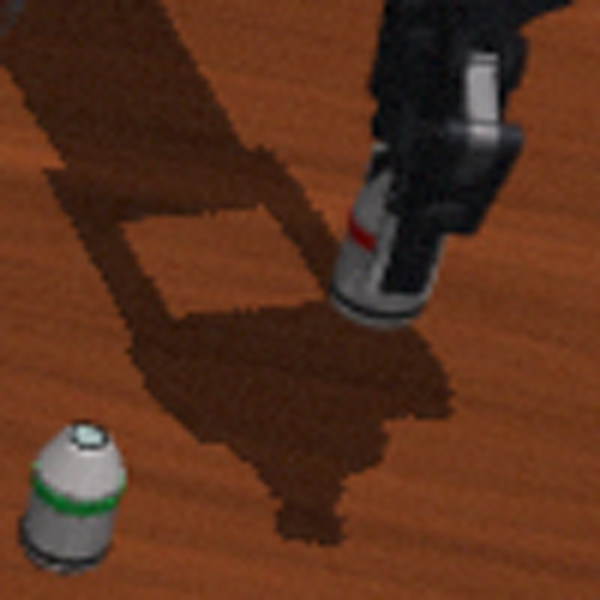

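Call:
carry_out(
  moves=[
    [[0, 0, 0, 0, 0.3, -0.2, -1], [0, 0, 0, 0.1, 0.6, -0.2, -1], [0, 0, 0, 0.14, 0.9, -0.2, -1], [0, 0, 0, 0.14, 0.9, -0.1, -1], [0, 0, 0, 0.14, 0.9, 0, -1], [0, 0, 0, 0.14, 0.9, 0, -1], [0, 0, 0, 0.14, 0.9, 0, -1], [0, 0, 0, 0.14, 0.9, 0, -1]],
  ],
)

```text
time: 6.82
tool_pos: [0.4405, 0.047, 0.1254]
tool_rot: [-0.0, 0.996, 0.091, -0.002]
contact_force: [1.4, -0.1, -1.4]
gripper_width: 0.369
```

Call:
carry_out(
  moves=[
    [[0, 0, 0, 0.14, 0.9, 0, -1], [0, 0, 0, 0.14, 0.9, 0, -1], [0, 0, 0, 0.14, 0.9, 0, -1], [0, 0, 0, 0.14, 0.9, 0, -1], [0, 0, 0, 0.14, 0.9, 0, -1], [0, 0, 0, 0.14, 0.9, 0, -1], [0, 0, 0, 0.14, 0.9, 0, -1], [0, 0, 0, 0.14, 0.9, 0, -1]],
  ],
)

```text
time: 7.48
tool_pos: [0.5367, -0.2275, 0.1246]
tool_rot: [-0.002, 0.996, 0.091, -0.002]
contact_force: [0.5, 1.7, -1.8]
gripper_width: 0.382
```

Call:
carry_out(
  moves=[
    [[0, 0, 0, 0.14, 0.9, 0, -1], [0, 0, 0, 0.14, 0.9, 0, -1], [0, 0, 0, 0.1, 0.5, 0, -1], [0, 0, 0, 0, 0.28, 0, -1], [0, 0, 0, 0, 0, 0, -1], [0, 0, 0, 0, 0, 0, -1]],
  ],
)

```text
time: 7.98
tool_pos: [0.5706, -0.3241, 0.1259]
tool_rot: [-0.002, 0.996, 0.091, -0.001]
contact_force: [-0.6, 0.7, -2.0]
gripper_width: 0.372
```

```bash
python3 p.py .5725 -.3245 -.002 10.5 1
```

```text
t 7.98 pos [ 0.5706 -0.3241  0.1259] az 10.4 tilt 0.24 grip 0.372 F [-0.6  0.7 -2. ]
[-0.038, 0.029, -0.021, 0.054, 0.029, 3.199]
```

Call:
carry_out(
  moves=[
    [[0, 0, 0, 0.05, 0.02, 0.5, -1], [0, 0, 0, 0, 0, 0.9, -1], [0, 0, 0, 0, 0, 0.9, -1], [0, 0, 0, 0, 0, 0.5, -1], [0, 0, 0, 0, 0, 0.2, -1], [0, 0, 0, 0, 0, 0, -1], [0, 0, 0, 0, 0, 0, -1]],
  ],
)

```text
time: 8.57
tool_pos: [0.5742, -0.3249, 0.009]
tool_rot: [0.0, 0.996, 0.091, 0.0]
contact_force: [0.4, -0.5, -0.4]
gripper_width: 0.369
```

```bash
python3 - <<'E'
from h import *
f=grab_frame('scene');up(f,(160,225),50,'g7.png',6)
E
python3 p.py .5725 -.3245 -.003 10.5 1
```

```text
t 8.62 pos [ 0.5751 -0.3258  0.0104] az 10.5 tilt 0.17 grip 0.375 F [-1.   0.6 -1.4]
[0.024, -0.025, -0.008, -0.059, -0.045, 0.334]
```

View pics/g7.png

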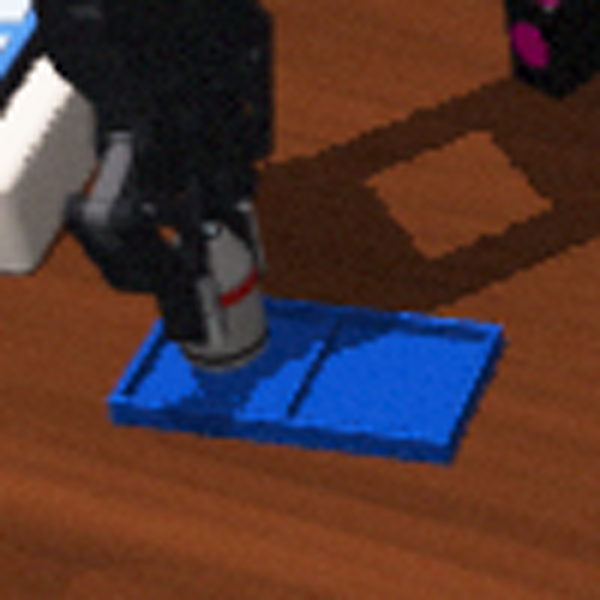

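Call:
carry_out(
  moves=[
    [[0, 0, 0, -0.03, -0.02, 0.1, -1], [0, 0, 0, 0, 0, 0.1, -1], [0, 0, 0, 0, 0, 0.05, -1], [0, 0, 0, 0, 0, 0, -1]],
  ],
)

```text
time: 8.95
tool_pos: [0.5724, -0.325, -0.0019]
tool_rot: [-0.0, 0.996, 0.091, -0.0]
contact_force: [0.4, 0.2, -1.3]
gripper_width: 0.372
```

Call:
carry_out(
  moves=[
    [[0, 0, 0, 0, 0, 0.03, -1], [0, 0, 0, 0, 0, 0, -1]],
  ],
)

```text
time: 9.12
tool_pos: [0.5725, -0.3252, -0.0031]
tool_rot: [-0.0, 0.996, 0.091, -0.0]
contact_force: [0.6, -0.4, -0.8]
gripper_width: 0.371
```

Call:
carry_out(
  moves=[
    [[0, 0, 0, 0, 0, 0.03, -1], [0, 0, 0, 0, 0, 0, -1]],
  ],
)

```text
time: 9.28
tool_pos: [0.5726, -0.3253, -0.0032]
tool_rot: [-0.0, 0.996, 0.091, -0.0]
contact_force: [-3.0, 2.1, 4.2]
gripper_width: 0.376
```

Call:
carry_out(
  moves=[
    [[0, 0, 0, 0, 0, 0, -0.2], [0, 0, 0, 0, 0, 0, -0.15], [0, 0, 0, 0, 0, 0, -0.1], [0, 0, 0, 0, 0, 0, 0], [0, 0, 0, 0, 0, 0, 0.1], [0, 0, 0, 0, 0, 0, 0.2], [0, 0, 0, 0, 0, 0, 0.2], [0, 0, 0, 0, 0, 0, 0.2]],
  ],
)

```text
time: 9.95
tool_pos: [0.5726, -0.3251, -0.0043]
tool_rot: [0.0, 0.996, 0.091, -0.0]
contact_force: [-0.2, -0.7, 0.3]
gripper_width: 0.598
```

Call:
carry_out(
  moves=[
    [[0, 0, 0, 0, 0, -0.3, 0.2], [0, 0, 0, 0, 0, -0.8, 0.2], [0, 0, 0, 0, 0, -1, 0.2], [0, 0, 0, 0, 0, -1, 0.5], [0, 0, 0, 0, 0, -0.4, 1], [0, 0, 0, 0, 0, 0, 1]],
  ],
)

```text
time: 10.45
tool_pos: [0.576, -0.3276, 0.1446]
tool_rot: [0.004, 0.996, 0.091, 0.005]
contact_force: [0.5, -0.2, 0.4]
gripper_width: 0.987
```

```bash
python3 - <<'E'
from h import *
f=grab_frame('scene');up(f,(160,225),40,'g8.png',6)
E
python3 p.py .4095 .2015 .13 10.5 16 | head -2
```

```text
t 10.50 pos [ 0.5746 -0.3265  0.1409] az 10.4 tilt 0.45 grip 1.004 F [-0.1  0.6  0.3]
[0.004, -0.004, -0.001, -0.105, -0.858, 0.012]
```

View pics/g8.png

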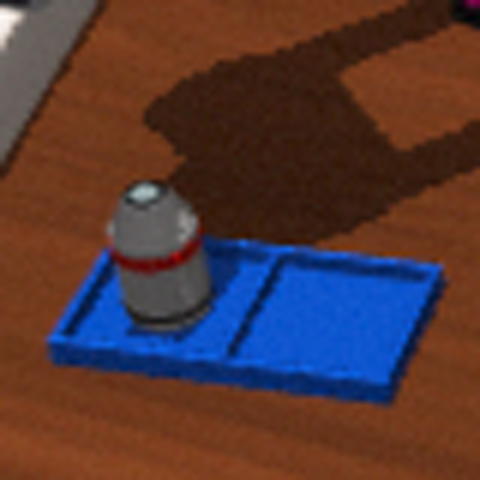

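Call:
carry_out(
  moves=[
    [[0, 0, 0, -0.1, -0.4, 0, 1], [0, 0, 0, -0.1, -0.8, 0, 1], [0, 0, 0, -0.1, -0.9, 0, 1], [0, 0, 0, -0.1, -0.9, 0, 1], [0, 0, 0, -0.1, -0.9, 0, 1], [0, 0, 0, -0.1, -0.9, 0, 1], [0, 0, 0, -0.1, -0.9, 0, 1], [0, 0, 0, -0.1, -0.9, 0, 1]],
  ],
)

```text
time: 11.17
tool_pos: [0.4913, -0.0694, 0.1339]
tool_rot: [-0.001, 0.996, 0.09, -0.002]
contact_force: [0.4, 0.3, 0.6]
gripper_width: 1.002
```

Call:
carry_out(
  moves=[
    [[0, 0, 0, -0.1, -0.9, 0, 1], [0, 0, 0, -0.1, -0.9, 0, 1], [0, 0, 0, -0.1, -0.9, 0, 1], [0, 0, 0, -0.1, -0.9, 0, 1], [0, 0, 0, -0.1, -0.9, 0, 1], [0, 0, 0, -0.1, -0.9, 0, 1], [0, 0, 0, -0.1, -0.9, 0, 1], [0, 0, 0, -0.1, -0.5, 0, 1]],
  ],
)

```text
time: 11.83
tool_pos: [0.4103, 0.1929, 0.1342]
tool_rot: [-0.0, 0.996, 0.092, -0.002]
contact_force: [-0.0, -0.1, -0.7]
gripper_width: 1.003
```

Call:
carry_out(
  moves=[
    [[0, 0, 0, -0.05, -0.33, 0, 1], [0, 0, 0, 0, 0, 0, 1], [0, 0, 0, 0, 0, 0, 1], [0, 0, 0, 0, 0, 0, 1]],
  ],
)

```text
time: 12.17
tool_pos: [0.4079, 0.2024, 0.1349]
tool_rot: [0.0, 0.996, 0.091, -0.001]
contact_force: [0.0, 0.0, -0.0]
gripper_width: 1.0
```

```bash
python3 p.py .4095 .2015 -.009 10.5 1
```

```text
t 12.17 pos [0.4079 0.2024 0.1349] az 10.4 tilt 0.1 grip 1.000 F [ 0.  0. -0.]
[0.006, 0.02, -0.02, 0.04, 0.027, 3.597]
```

Call:
carry_out(
  moves=[
    [[0, 0, 0, 0.04, 0.02, 0.5, 1], [0, 0, 0, 0, 0, 0.9, 1], [0, 0, 0, 0, 0, 0.9, 1], [0, 0, 0, 0, 0, 0.7, 1], [0, 0, 0, 0, 0, 0.4, 1], [0, 0, 0, 0, 0, 0.2, 1], [0, 0, 0, 0, 0, 0, 1], [0, 0, 0, 0, 0, 0, 1]],
  ],
)

```text
time: 12.83
tool_pos: [0.4107, 0.2021, -0.0078]
tool_rot: [0.0, 0.996, 0.09, 0.0]
contact_force: [-0.7, -0.0, 0.3]
gripper_width: 1.001
```

Call:
carry_out(
  moves=[
    [[0, 0, 0, 0, 0, 0, -0.1], [0, 0, 0, 0, 0, 0, -0.1], [0, 0, 0, 0, 0, 0, -0.1], [0, 0, 0, 0, 0, 0, -0.2], [0, 0, 0, 0, 0, 0, -0.5], [0, 0, 0, 0, 0, 0, -1], [0, 0, 0, 0, 0, 0, -1], [0, 0, 0, 0, 0, 0, -1]],
  ],
)

```text
time: 13.5
tool_pos: [0.4108, 0.2029, -0.007]
tool_rot: [-0.0, 0.996, 0.091, 0.001]
contact_force: [-1.7, -0.6, 6.0]
gripper_width: 0.374
```

```bash
python3 p.py .4095 .2015 .12 10.5 1;python3 - <<'E'
from h import *
f=grab_frame('scene');up(f,(385,225),50,'g9.png',6)
E
```

```text
t 13.50 pos [ 0.4108  0.2029 -0.007 ] az 10.4 tilt 0.07 grip 0.374 F [-1.7 -0.6  6. ]
[-0.001, -0.014, -0.013, -0.034, 0.029, -3.174]
```

View pics/g9.png

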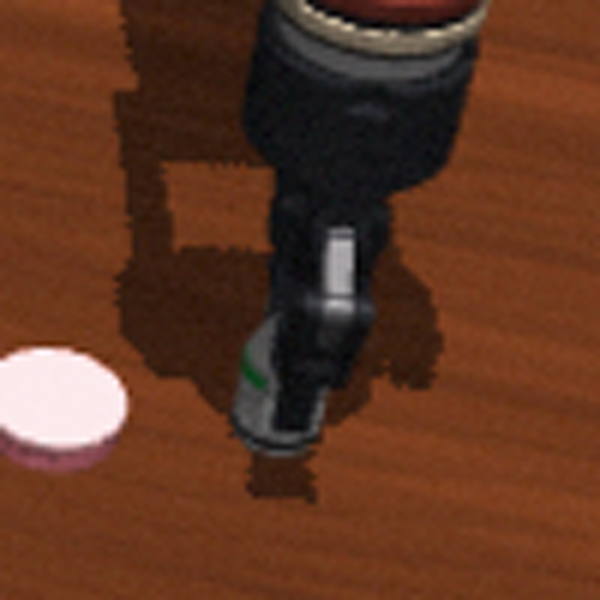

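Call:
carry_out(
  moves=[
    [[0, 0, 0, 0, 0, -0.1, -1], [0, 0, 0, 0, 0, -0.4, -1], [0, 0, 0, 0, 0, -0.8, -1], [0, 0, 0, 0, 0, -0.9, -1], [0, 0, 0, 0, 0.1, -0.7, -1], [0, 0, 0, 0.1, 0.5, -0.4, -1], [0, 0, 0, 0.1, 0.8, 0, -1], [0, 0, 0, 0.13, 0.9, 0, -1]],
  ],
)

```text
time: 14.22
tool_pos: [0.4406, 0.1145, 0.1258]
tool_rot: [-0.0, 0.996, 0.092, 0.002]
contact_force: [0.9, 0.0, -1.9]
gripper_width: 0.373
```

Call:
carry_out(
  moves=[
    [[0, 0, 0, 0.13, 0.9, 0, -1], [0, 0, 0, 0.13, 0.9, 0, -1], [0, 0, 0, 0.13, 0.9, 0, -1], [0, 0, 0, 0.13, 0.9, 0, -1], [0, 0, 0, 0.13, 0.9, 0, -1], [0, 0, 0, 0.13, 0.9, 0, -1], [0, 0, 0, 0.13, 0.9, 0, -1], [0, 0, 0, 0.13, 0.9, 0, -1]],
  ],
)

```text
time: 14.88
tool_pos: [0.5325, -0.1629, 0.1233]
tool_rot: [-0.0, 0.996, 0.091, -0.0]
contact_force: [0.8, 1.0, -1.4]
gripper_width: 0.374
```

Call:
carry_out(
  moves=[
    [[0, 0, 0, 0.13, 0.9, 0, -1], [0, 0, 0, 0.13, 0.8, 0, -1], [0, 0, 0, 0, 0.5, 0, -1], [0, 0, 0, 0, 0.3, 0, -1], [0, 0, 0, 0, 0, 0, -1], [0, 0, 0, 0, 0, 0, -1], [0, 0, 0, 0, 0, 0, -1]],
  ],
)

```text
time: 15.47
tool_pos: [0.5605, -0.2563, 0.1234]
tool_rot: [-0.001, 0.996, 0.091, -0.0]
contact_force: [0.4, 0.5, -2.0]
gripper_width: 0.372
```

```bash
python3 p.py .5615 -.2596 .002 10.5 1
```

```text
t 15.47 pos [ 0.5605 -0.2563  0.1234] az 10.5 tilt 0.08 grip 0.372 F [ 0.4  0.5 -2. ]
[-0.014, 0.008, -0.007, 0.011, 0.089, 3.034]
```

Call:
carry_out(
  moves=[
    [[0, 0, 0, 0, 0.08, 0.5, -1], [0, 0, 0, 0, 0, 0.9, -1], [0, 0, 0, 0, 0, 0.8, -1], [0, 0, 0, 0, 0, 0.5, -1], [0, 0, 0, 0, 0, 0.2, -1], [0, 0, 0, 0, 0, 0.1, -1], [0, 0, 0, 0, 0, 0, -1], [0, 0, 0, 0, 0, 0, -1]],
  ],
)

```text
time: 16.13
tool_pos: [0.5629, -0.2611, 0.0057]
tool_rot: [0.001, 0.996, 0.091, 0.001]
contact_force: [-0.1, 0.9, -2.0]
gripper_width: 0.374
```

Call:
carry_out(
  moves=[
    [[0, 0, 0, 0, 0, 0.03, -1], [0, 0, 0, 0, 0, 0, -1]],
  ],
)

```text
time: 16.3
tool_pos: [0.5628, -0.2615, 0.0045]
tool_rot: [0.001, 0.996, 0.091, 0.001]
contact_force: [-0.8, -1.1, -2.2]
gripper_width: 0.376
```

```bash
python3 p.py .5615 -.2596 -.003 10.5 1;python3 - <<'E'
from h import *
f=grab_frame('scene');up(f,(160,225),50,'g10.png',6)
E
```

```text
t 16.30 pos [ 0.5628 -0.2615  0.0045] az 10.4 tilt 0.18 grip 0.376 F [-0.8 -1.1 -2.2]
[0.024, -0.027, -0.015, -0.023, -0.053, 0.188]
```

View pics/g10.png

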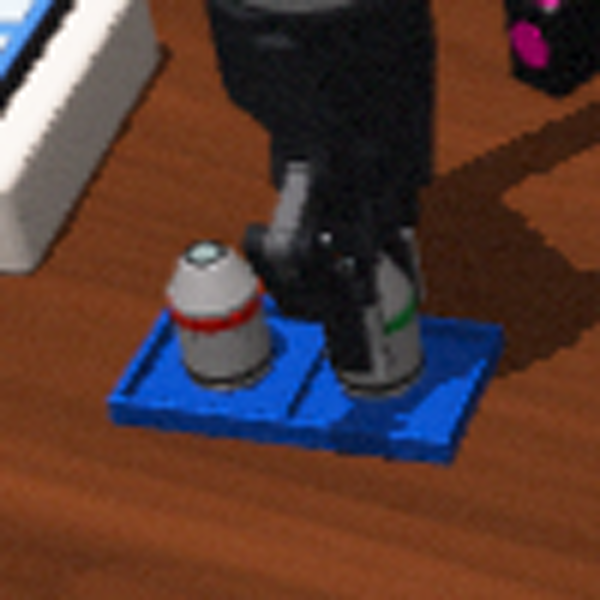

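Call:
carry_out(
  moves=[
    [[0, 0, 0, 0, -0.05, 0.07, -1], [0, 0, 0, 0, 0, 0.05, -1], [0, 0, 0, 0, 0, 0.03, -1], [0, 0, 0, 0, 0, 0, -1]],
  ],
)

```text
time: 16.68
tool_pos: [0.5612, -0.2588, -0.0029]
tool_rot: [-0.0, 0.996, 0.091, -0.0]
contact_force: [-1.6, 2.0, 2.7]
gripper_width: 0.371
```

Call:
carry_out(
  moves=[
    [[0, 0, 0, 0, 0, 0.03, -1], [0, 0, 0, 0, 0, 0, -1]],
  ],
)

```text
time: 16.85
tool_pos: [0.5612, -0.2589, -0.0029]
tool_rot: [-0.0, 0.996, 0.091, -0.0]
contact_force: [-4.4, 3.1, 9.7]
gripper_width: 0.374
```

Call:
carry_out(
  moves=[
    [[0, 0, 0, 0, 0, 0.03, -1], [0, 0, 0, 0, 0, 0, -1]],
  ],
)

```text
time: 17.02
tool_pos: [0.5612, -0.2589, -0.003]
tool_rot: [-0.0, 0.996, 0.091, -0.001]
contact_force: [-7.9, 4.7, 15.5]
gripper_width: 0.375
```

Call:
carry_out(
  moves=[
    [[0, 0, 0, 0, 0, -0.04, -1], [0, 0, 0, 0, 0, 0, -0.2], [0, 0, 0, 0, 0, 0, -0.15], [0, 0, 0, 0, 0, 0, -0.1], [0, 0, 0, 0, 0, 0, 0], [0, 0, 0, 0, 0, 0, 0.1], [0, 0, 0, 0, 0, 0, 0.2], [0, 0, 0, 0, 0, 0, 0.2]],
  ],
)

```text
time: 17.68
tool_pos: [0.5611, -0.2589, -0.0044]
tool_rot: [-0.0, 0.996, 0.091, -0.0]
contact_force: [0.3, 0.1, 0.6]
gripper_width: 0.602
```

Call:
carry_out(
  moves=[
    [[0, 0, 0, 0, 0, -0.3, 0.2], [0, 0, 0, 0, 0, -0.8, 0.2], [0, 0, 0, 0, 0, -1, 0.2], [0, 0, 0, 0, 0, -0.8, 0.5], [0, 0, 0, 0, 0, -0.3, 1], [0, 0, 0, 0, 0, 0, 1], [0, 0, 0, 0, 0, 0, 1]],
  ],
)

```text
time: 18.27
tool_pos: [0.5614, -0.2591, 0.1245]
tool_rot: [0.0, 0.996, 0.091, 0.001]
contact_force: [-0.2, 0.2, -0.5]
gripper_width: 1.0
```

```bash
python3 - <<'E'
from h import *
f=grab_frame('scene');up(f,(160,225),40,'g11.png',6)
E
python3 p.py .4045 -.2045 .12 29.5 5
```

```text
t 18.32 pos [ 0.5604 -0.2584  0.1224] az 10.4 tilt 0.12 grip 0.998 F [-0.8 -0.  -1.2]
[-0.004, 0.003, -0.764, -0.718, -0.406, 0.014]
[-0.004, 0.003, -0.764, -0.689, -0.453, 0.014]
[-0.004, 0.003, -0.764, -0.658, -0.498, 0.013]
[-0.004, 0.003, -0.764, -0.623, -0.54, 0.013]
[-0.004, 0.003, -0.764, -0.586, -0.581, 0.013]
```

View pics/g11.png

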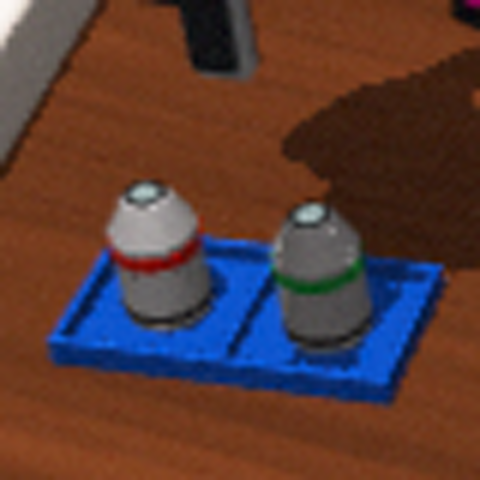

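Both objectives stand upright, one per bay. Now the cyan cube.

Call:
carry_out(
  moves=[
    [[0, 0, -0.76, -0.72, -0.41, 0, 1], [0, 0, -0.76, -0.69, -0.45, 0, 1], [0, 0, -0.76, -0.66, -0.5, 0, 1], [0, 0, -0.76, -0.62, -0.54, 0, 1], [0, 0, -0.76, -0.59, -0.58, 0, 1], [0, 0, 0, 0, 0, 0, 1], [0, 0, 0, 0, 0, 0, 1]],
  ],
)

```text
time: 18.9
tool_pos: [0.4025, -0.2033, 0.1206]
tool_rot: [-0.002, 0.967, 0.253, -0.001]
contact_force: [0.2, -0.8, 0.9]
gripper_width: 1.002
```

```bash
python3 p.py .4045 -.2045 -.009 29.5 1
```

```text
t 18.90 pos [ 0.4025 -0.2033  0.1206] az 29.4 tilt 0.27 grip 1.002 F [ 0.2 -0.8  0.9]
[-0.049, 0.022, -0.028, 0.035, 0.065, 3.239]
```

Call:
carry_out(
  moves=[
    [[0, 0, 0, 0, 0.02, 0.5, 1], [0, 0, 0, 0, 0, 0.9, 1], [0, 0, 0, 0, 0, 0.9, 1], [0, 0, 0, 0, 0, 0.5, 1], [0, 0, 0, 0, 0, 0.3, 1], [0, 0, 0, 0, 0, 0.14, 1], [0, 0, 0, 0, 0, 0, 1], [0, 0, 0, 0, 0, 0, 1]],
  ],
)

```text
time: 19.57
tool_pos: [0.406, -0.2058, -0.0059]
tool_rot: [-0.0, 0.967, 0.254, -0.0]
contact_force: [0.7, -0.2, -0.1]
gripper_width: 1.003
```

```bash
python3 p.py .4045 -.2045 -.009 29.5 1;python3 - <<'E'
from h import *
f=grab_frame('scene');up(f,(225,195),50,'g12.png',6)
f=grab_frame('top');up(f,(325,237),30,'g12t.png',10)
E
```

```text
t 19.57 pos [ 0.406  -0.2058 -0.0059] az 29.4 tilt 0.03 grip 1.003 F [ 0.7 -0.2 -0.1]
[-0.006, 0.002, -0.017, -0.016, -0.046, 0.078]
```

View pics/g12.png

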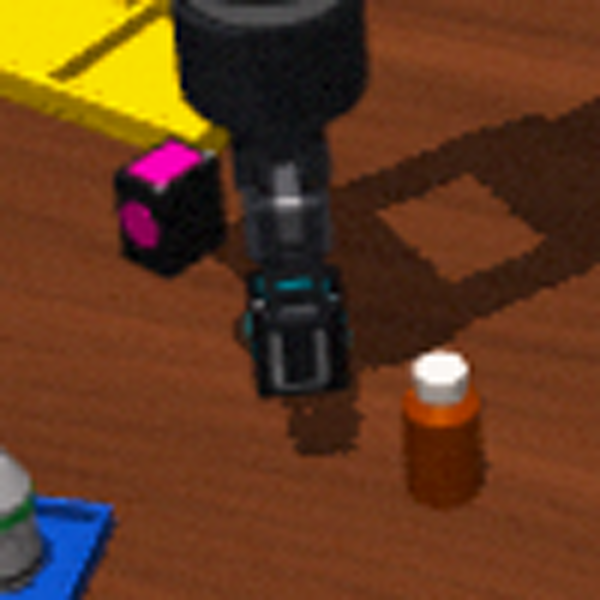

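Call:
carry_out(
  moves=[
    [[0, 0, 0, 0, -0.03, 0.05, 1], [0, 0, 0, 0, 0, 0, -0.2], [0, 0, 0, 0, 0, 0, -0.2], [0, 0, 0, 0, 0, 0, -0.2], [0, 0, 0, 0, 0, 0, -0.2], [0, 0, 0, 0, 0, 0, -0.3], [0, 0, 0, 0, 0, 0, -0.6], [0, 0, 0, 0, 0, 0, -1]],
  ],
)

```text
time: 20.33
tool_pos: [0.4051, -0.2048, -0.0074]
tool_rot: [0.0, 0.967, 0.254, 0.0]
contact_force: [-0.1, 0.3, 2.4]
gripper_width: 0.341
```

Call:
carry_out(
  moves=[
    [[0, 0, 0, 0, 0, 0, -1], [0, 0, 0, 0, 0, 0, -1], [0, 0, 0, 0, 0, 0, -1], [0, 0, 0, 0, 0, 0, -1]],
  ],
)

```text
time: 20.67
tool_pos: [0.4051, -0.2048, -0.0074]
tool_rot: [0.0, 0.967, 0.254, 0.0]
contact_force: [-1.0, 0.9, 4.1]
gripper_width: 0.345
```

Call:
carry_out(
  moves=[
    [[0, 0, 0, 0, 0, -0.1, -1], [0, 0, 0, 0, 0, -0.4, -1], [0, 0, 0, 0, 0, -0.8, -1], [0, 0, 0, 0, 0, -0.9, -1], [0, 0, 0, 0, 0, -0.8, -1], [0, 0, 0, 0, 0, -0.3, -1], [0, 0, 0, 0, 0, 0, -1], [0, 0, 0, 0, 0, 0, -1]],
  ],
)

```text
time: 21.33
tool_pos: [0.4047, -0.2043, 0.1235]
tool_rot: [-0.0, 0.967, 0.254, -0.0]
contact_force: [0.1, -0.7, -1.3]
gripper_width: 0.341
```

```bash
python3 - <<'E'
from h import *
f=grab_frame('scene');up(f,(225,165),50,'g13.png',6)
E
python3 p.py .607 -.0565 .13 -24 12
```

```text
t 21.38 pos [ 0.4038 -0.2037  0.122 ] az 29.4 tilt 0.19 grip 0.338 F [ 0.2 -0.7 -2. ]
[-0.002, 0.003, 0.89, 0.519, -0.059, -0.017]
[-0.002, 0.003, 0.89, 0.513, -0.099, -0.017]
[-0.002, 0.003, 0.89, 0.504, -0.139, -0.017]
[-0.002, 0.003, 0.89, 0.492, -0.178, -0.017]
[-0.002, 0.003, 0.89, 0.476, -0.215, -0.017]
[-0.002, 0.003, 0.89, 0.458, -0.252, -0.017]
[-0.002, 0.003, 0.89, 0.437, -0.286, -0.017]
[-0.002, 0.003, 0.89, 0.414, -0.319, -0.017]
[-0.002, 0.003, 0.89, 0.388, -0.351, -0.017]
[-0.002, 0.003, 0.89, 0.359, -0.38, -0.017]
[-0.002, 0.003, 0.89, 0.329, -0.406, -0.017]
[-0.002, 0.003, 0.89, 0.296, -0.431, -0.017]
```

View pics/g13.png

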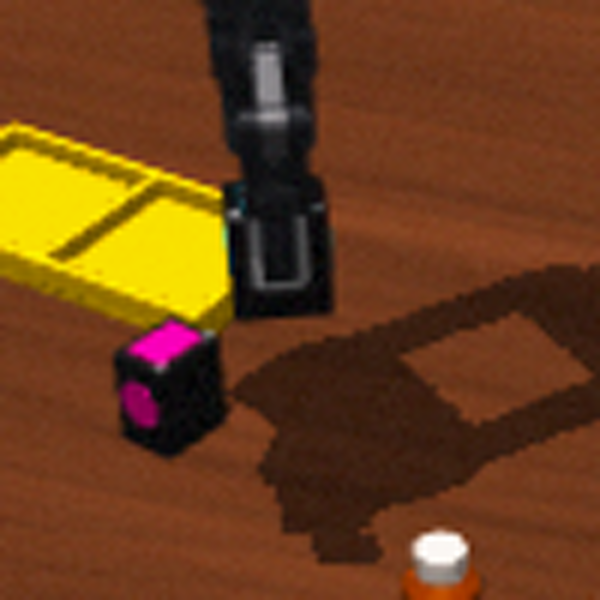

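Call:
carry_out(
  moves=[
    [[0, 0, 0.89, 0.52, -0.06, -0.03, -1], [0, 0, 0.89, 0.51, -0.1, -0.03, -1], [0, 0, 0.89, 0.5, -0.14, -0.03, -1], [0, 0, 0.89, 0.49, -0.18, -0.03, -1], [0, 0, 0.89, 0.48, -0.22, -0.03, -1], [0, 0, 0.89, 0.46, -0.25, -0.03, -1], [0, 0, 0.89, 0.44, -0.29, -0.02, -1], [0, 0, 0.89, 0.41, -0.32, 0, -1]],
  ],
)

```text
time: 22.05
tool_pos: [0.539, -0.1046, 0.1284]
tool_rot: [-0.001, 0.998, -0.056, -0.003]
contact_force: [-0.0, 0.4, -0.9]
gripper_width: 0.34
```

Call:
carry_out(
  moves=[
    [[0, 0, 0.89, 0.39, -0.35, 0, -1], [0, 0, 0.89, 0.36, -0.38, 0, -1], [0, 0, 0.89, 0.33, -0.41, 0, -1], [0, 0, 0.89, 0.3, -0.43, 0, -1], [0, 0, 0, 0, 0, 0, -1], [0, 0, 0, 0, 0, 0, -1], [0, 0, 0, 0, 0, 0, -1]],
  ],
)

```text
time: 22.63
tool_pos: [0.6064, -0.0568, 0.1294]
tool_rot: [0.0, 0.978, -0.207, -0.002]
contact_force: [-0.3, -0.3, -1.1]
gripper_width: 0.343
```

```bash
python3 p.py .607 -.0565 .003 -24 1
```

```text
t 22.63 pos [ 0.6064 -0.0568  0.1294] az -23.9 tilt 0.27 grip 0.343 F [-0.3 -0.3 -1.1]
[0.015, 0.052, 0.014, 0.026, -0.017, 3.16]
```

Call:
carry_out(
  moves=[
    [[0, 0, 0, 0.01, 0, 0.5, -1], [0, 0, 0, 0, 0, 0.9, -1], [0, 0, 0, 0, 0, 0.9, -1], [0, 0, 0, 0, 0, 0.5, -1], [0, 0, 0, 0, 0, 0.2, -1], [0, 0, 0, 0, 0, 0.1, -1], [0, 0, 0, 0, 0, 0, -1], [0, 0, 0, 0, 0, 0, -1]],
  ],
)

```text
time: 23.3
tool_pos: [0.6096, -0.0576, 0.0099]
tool_rot: [0.0, 0.978, -0.208, 0.001]
contact_force: [0.2, 0.3, -0.7]
gripper_width: 0.342
```

```bash
python3 p.py .607 -.0565 -.0034 -24 1;python3 - <<'E'
from h import *
f=grab_frame('scene');up(f,(260,265),50,'g14.png',6)
E
```

```text
t 23.30 pos [ 0.6096 -0.0576  0.0099] az -24.0 tilt 0.15 grip 0.342 F [ 0.2  0.3 -0.7]
[-0.006, -0.03, 0.001, -0.072, 0.003, 0.333]
```

View pics/g14.png

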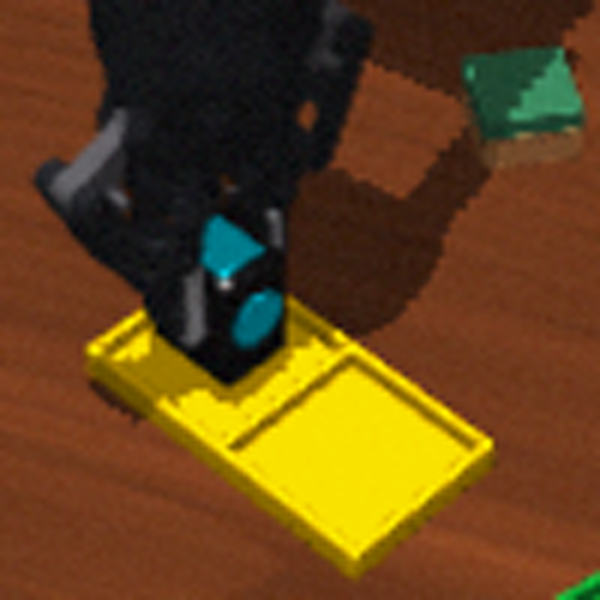

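Call:
carry_out(
  moves=[
    [[0, 0, 0, -0.05, 0, 0.1, -1], [0, 0, 0, 0, 0, 0.08, -1], [0, 0, 0, 0, 0, 0.05, -1], [0, 0, 0, 0, 0, 0, -1], [0, 0, 0, 0, 0, 0, -1]],
  ],
)

```text
time: 23.77
tool_pos: [0.6065, -0.0561, -0.0011]
tool_rot: [0.0, 0.978, -0.208, -0.0]
contact_force: [-0.3, -0.3, -0.0]
gripper_width: 0.344
```

Call:
carry_out(
  moves=[
    [[0, 0, 0, 0, 0, 0.02, -1], [0, 0, 0, 0, 0, 0, -1]],
  ],
)

```text
time: 23.93
tool_pos: [0.6067, -0.0562, -0.0018]
tool_rot: [-0.0, 0.978, -0.208, 0.0]
contact_force: [0.3, -0.2, -1.3]
gripper_width: 0.344
```

Call:
carry_out(
  moves=[
    [[0, 0, 0, 0, 0, 0.03, -1], [0, 0, 0, 0, 0, 0, -1]],
  ],
)

```text
time: 24.1
tool_pos: [0.6066, -0.0562, -0.0032]
tool_rot: [-0.0, 0.978, -0.208, -0.0]
contact_force: [-0.0, 0.0, -1.4]
gripper_width: 0.342
```

Call:
carry_out(
  moves=[
    [[0, 0, 0, 0, 0, 0.02, -1], [0, 0, 0, 0, 0, 0, -1]],
  ],
)

```text
time: 24.27
tool_pos: [0.6068, -0.0562, -0.0034]
tool_rot: [0.0, 0.978, -0.208, -0.0]
contact_force: [-1.7, 0.9, 2.3]
gripper_width: 0.34
```

Call:
carry_out(
  moves=[
    [[0, 0, 0, 0, 0, 0, -0.28], [0, 0, 0, 0, 0, 0, -0.22], [0, 0, 0, 0, 0, 0, -0.15], [0, 0, 0, 0, 0, 0, -0.05], [0, 0, 0, 0, 0, 0, 0.1], [0, 0, 0, 0, 0, 0, 0.1], [0, 0, 0, 0, 0, 0, 0.1]],
  ],
)

```text
time: 24.85
tool_pos: [0.6067, -0.0562, -0.0039]
tool_rot: [0.0, 0.978, -0.208, -0.0]
contact_force: [0.1, 0.3, 0.2]
gripper_width: 0.552
```

Call:
carry_out(
  moves=[
    [[0, 0, 0, 0, 0, -0.3, 0.1], [0, 0, 0, 0, 0, -0.8, 0.1], [0, 0, 0, 0, 0, -1, 0.1], [0, 0, 0, 0, 0, -0.8, 0.5], [0, 0, 0, 0, 0, -0.3, 1], [0, 0, 0, 0, 0, 0, 1], [0, 0, 0, 0, 0, 0, 1]],
  ],
)

```text
time: 25.43
tool_pos: [0.607, -0.0563, 0.125]
tool_rot: [0.0, 0.978, -0.208, 0.001]
contact_force: [-0.4, -0.3, -0.6]
gripper_width: 0.998
```

```bash
python3 - <<'E'
from h import *
f=grab_frame('scene');up(f,(260,265),50,'g15.png',6)
E
python3 p.py .341 -.297 .12 74 21
```

```text
t 25.48 pos [ 0.6058 -0.056   0.123 ] az -24.0 tilt 0.11 grip 1.001 F [-0.5  0.2 -0.4]
[-0.001, 0.001, -0.933, -0.171, 0.39, 0.004]
[-0.001, 0.001, -0.933, -0.203, 0.375, 0.004]
[-0.001, 0.001, -0.933, -0.232, 0.357, 0.004]
[-0.001, 0.001, -0.933, -0.261, 0.337, 0.004]
[-0.001, 0.001, -0.933, -0.287, 0.315, 0.004]
[-0.001, 0.001, -0.933, -0.312, 0.29, 0.004]
[-0.001, 0.001, -0.933, -0.334, 0.264, 0.004]
[-0.001, 0.001, -0.933, -0.355, 0.236, 0.004]
[-0.001, 0.001, -0.933, -0.373, 0.206, 0.004]
[-0.001, 0.001, -0.933, -0.388, 0.175, 0.004]
[-0.001, 0.001, -0.933, -0.401, 0.143, 0.004]
[-0.001, 0.001, -0.933, -0.412, 0.11, 0.004]
[-0.001, 0.001, -0.933, -0.419, 0.076, 0.004]
[-0.001, 0.001, -0.933, -0.424, 0.042, 0.004]
[-0.001, 0.001, -0.933, -0.426, 0.007, 0.004]
[-0.001, 0.001, -0.933, -0.425, -0.027, 0.004]
[-0.001, 0.001, -0.933, -0.422, -0.062, 0.004]
[-0.001, 0.001, -0.933, -0.415, -0.096, 0.004]
[-0.001, 0.001, -0.933, -0.406, -0.13, 0.004]
[-0.001, 0.001, -0.933, -0.394, -0.162, 0.004]
[-0.001, 0.001, -0.933, -0.38, -0.194, 0.004]
```

View pics/g15.png

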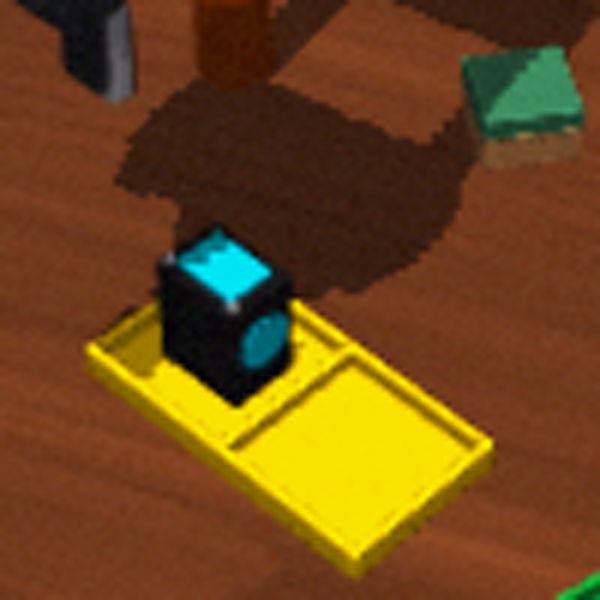

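Call:
carry_out(
  moves=[
    [[0, 0, -0.93, -0.17, 0.39, 0, 1], [0, 0, -0.93, -0.2, 0.38, 0, 1], [0, 0, -0.93, -0.23, 0.36, 0, 1], [0, 0, -0.93, -0.26, 0.34, 0, 1], [0, 0, -0.93, -0.29, 0.32, 0, 1], [0, 0, -0.93, -0.31, 0.29, 0, 1], [0, 0, -0.93, -0.33, 0.26, 0, 1], [0, 0, -0.93, -0.36, 0.24, 0, 1]],
  ],
)

```text
time: 26.15
tool_pos: [0.5033, -0.1482, 0.1208]
tool_rot: [-0.001, 0.993, 0.117, -0.002]
contact_force: [0.2, -0.5, -1.2]
gripper_width: 0.997
```

Call:
carry_out(
  moves=[
    [[0, 0, -0.93, -0.37, 0.21, 0, 1], [0, 0, -0.93, -0.39, 0.18, 0, 1], [0, 0, -0.93, -0.4, 0.14, 0, 1], [0, 0, -0.93, -0.41, 0.11, 0, 1], [0, 0, -0.93, -0.42, 0.08, 0, 1], [0, 0, -0.93, -0.42, 0.04, 0, 1], [0, 0, -0.93, -0.43, 0.01, 0, 1], [0, 0, -0.93, -0.43, -0.03, 0, 1]],
  ],
)

```text
time: 26.82
tool_pos: [0.4026, -0.2396, 0.121]
tool_rot: [-0.003, 0.904, 0.428, -0.001]
contact_force: [0.7, -0.3, -0.3]
gripper_width: 0.998
```

Call:
carry_out(
  moves=[
    [[0, 0, -0.93, -0.42, -0.06, 0, 1], [0, 0, -0.93, -0.42, -0.1, 0, 1], [0, 0, -0.93, -0.41, -0.13, 0, 1], [0, 0, -0.93, -0.39, -0.16, 0, 1], [0, 0, -0.93, -0.38, -0.19, 0, 1], [0, 0, 0, 0, 0, 0, 1], [0, 0, 0, 0, 0, 0, 1]],
  ],
)

```text
time: 27.4
tool_pos: [0.3403, -0.2967, 0.1218]
tool_rot: [-0.002, 0.801, 0.598, 0.0]
contact_force: [0.1, -0.3, 0.2]
gripper_width: 1.002
```

```bash
python3 p.py .341 -.297 -.009 74 1
```

```text
t 27.40 pos [ 0.3403 -0.2967  0.1218] az 73.5 tilt 0.26 grip 1.002 F [ 0.1 -0.3  0.2]
[-0.04, -0.032, -0.104, -0.012, 0.031, 3.269]
```

Call:
carry_out(
  moves=[
    [[0, 0, -0.05, 0, 0.02, 0.5, 1], [0, 0, 0, 0, 0, 0.9, 1], [0, 0, 0, 0, 0, 0.9, 1], [0, 0, 0, 0, 0, 0.5, 1], [0, 0, 0, 0, 0, 0.3, 1], [0, 0, 0, 0, 0, 0.16, 1], [0, 0, 0, 0, 0, 0, 1], [0, 0, 0, 0, 0, 0, 1]],
  ],
)

```text
time: 28.07
tool_pos: [0.3425, -0.2974, -0.0063]
tool_rot: [-0.0, 0.799, 0.601, 0.0]
contact_force: [-0.1, 0.3, 0.4]
gripper_width: 1.001
```

```bash
python3 p.py .341 -.297 -.008 74 1;python3 - <<'E'
from h import *
f=grab_frame('scene');up(f,(205,180),50,'g16.png',6)
E
```

```text
t 28.07 pos [ 0.3425 -0.2974 -0.0063] az 73.9 tilt 0.04 grip 1.001 F [-0.1  0.3  0.4]
[-0.006, -0.006, -0.016, -0.001, -0.039, 0.041]
```

View pics/g16.png

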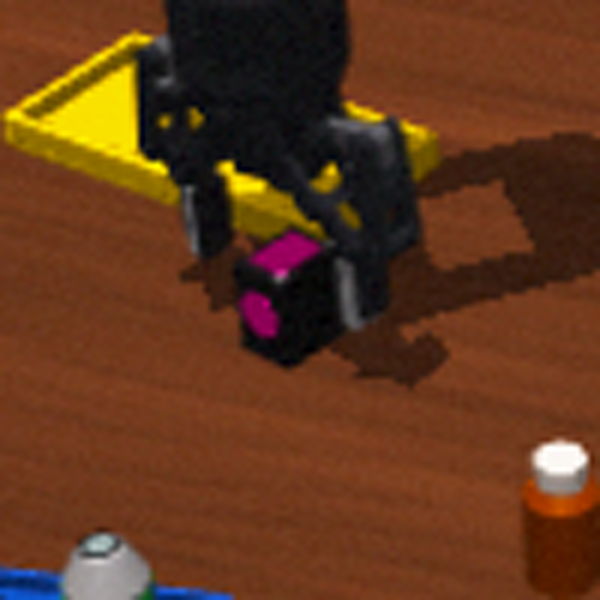

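Call:
carry_out(
  moves=[
    [[0, 0, 0, 0, -0.03, 0.03, 0.4], [0, 0, 0, 0, 0, 0, 0], [0, 0, 0, 0, 0, 0, -0.15], [0, 0, 0, 0, 0, 0, -0.2], [0, 0, 0, 0, 0, 0, -0.25], [0, 0, 0, 0, 0, 0, -0.3], [0, 0, 0, 0, 0, 0, -0.6], [0, 0, 0, 0, 0, 0, -1]],
  ],
)

```text
time: 28.78
tool_pos: [0.3414, -0.2979, -0.0069]
tool_rot: [0.0, 0.799, 0.601, -0.0]
contact_force: [-0.2, 0.8, 3.2]
gripper_width: 0.339
```

Call:
carry_out(
  moves=[
    [[0, 0, 0, 0, 0, 0, -1], [0, 0, 0, 0, 0, 0, -1], [0, 0, 0, 0, 0, 0, -1], [0, 0, 0, 0, 0, 0, -1]],
  ],
)

```text
time: 29.12
tool_pos: [0.3414, -0.2979, -0.0069]
tool_rot: [0.0, 0.799, 0.601, 0.0]
contact_force: [-1.4, 0.0, 5.8]
gripper_width: 0.345
```

Call:
carry_out(
  moves=[
    [[0, 0, 0, 0, 0, -0.1, -1], [0, 0, 0, 0, 0, -0.4, -1], [0, 0, 0, 0, 0, -0.8, -1], [0, 0, 0, 0, 0, -0.9, -1], [0, 0, 0, 0, 0, -0.8, -1], [0, 0, 0, 0, 0, -0.3, -1], [0, 0, 0, 0, 0, 0, -1], [0, 0, 0, 0, 0, 0, -1]],
  ],
)

```text
time: 29.78
tool_pos: [0.3409, -0.2973, 0.1238]
tool_rot: [-0.0, 0.799, 0.601, -0.0]
contact_force: [-0.3, 0.2, -1.9]
gripper_width: 0.342
```

```bash
python3 - <<'E'
from h import *
f=grab_frame('scene');up(f,(205,155),50,'g17.png',6)
E
python3 p.py .634 .004 .13 -24 21
```

```text
t 29.83 pos [ 0.3402 -0.2965  0.1224] az 73.9 tilt 0.19 grip 0.342 F [-0.2  0.7 -1.9]
[-0.002, 0.001, 0.933, 0.441, 0.237, -0.009]
[-0.002, 0.001, 0.933, 0.458, 0.2, -0.009]
[-0.002, 0.001, 0.933, 0.473, 0.162, -0.009]
[-0.002, 0.001, 0.933, 0.485, 0.123, -0.009]
[-0.002, 0.001, 0.933, 0.493, 0.084, -0.009]
[-0.002, 0.001, 0.933, 0.498, 0.043, -0.009]
[-0.002, 0.001, 0.933, 0.5, 0.003, -0.009]
[-0.002, 0.001, 0.933, 0.499, -0.038, -0.009]
[-0.002, 0.001, 0.933, 0.494, -0.079, -0.009]
[-0.002, 0.001, 0.933, 0.486, -0.118, -0.009]
[-0.002, 0.001, 0.933, 0.475, -0.158, -0.009]
[-0.002, 0.001, 0.933, 0.46, -0.196, -0.009]
[-0.002, 0.001, 0.933, 0.443, -0.232, -0.009]
[-0.002, 0.001, 0.933, 0.423, -0.268, -0.009]
[-0.002, 0.001, 0.933, 0.399, -0.301, -0.009]
[-0.002, 0.001, 0.933, 0.374, -0.333, -0.009]
[-0.002, 0.001, 0.933, 0.345, -0.362, -0.009]
[-0.002, 0.001, 0.933, 0.315, -0.389, -0.009]
[-0.002, 0.001, 0.933, 0.282, -0.413, -0.009]
[-0.002, 0.001, 0.933, 0.248, -0.435, -0.009]
[-0.002, 0.001, 0.933, 0.212, -0.453, -0.009]
```

View pics/g17.png

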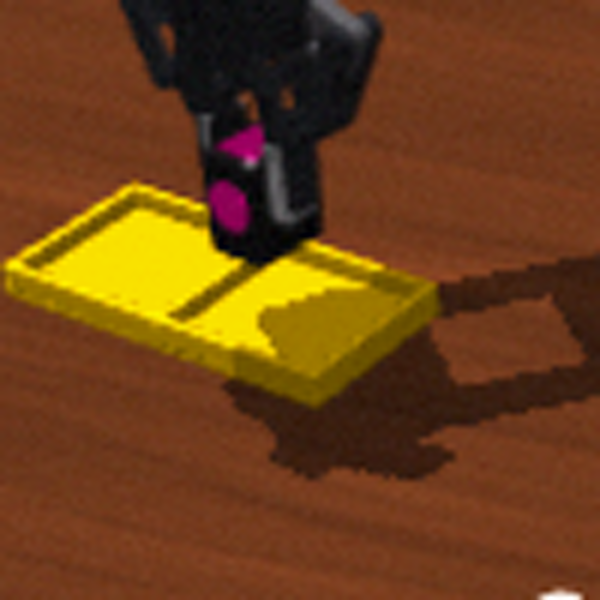

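Call:
carry_out(
  moves=[
    [[0, 0, 0.93, 0.44, 0.24, -0.03, -1], [0, 0, 0.93, 0.46, 0.2, -0.03, -1], [0, 0, 0.93, 0.47, 0.16, -0.03, -1], [0, 0, 0.93, 0.49, 0.12, -0.03, -1], [0, 0, 0.93, 0.49, 0.08, -0.03, -1], [0, 0, 0.93, 0.5, 0.04, -0.03, -1], [0, 0, 0.93, 0.5, 0, -0.02, -1], [0, 0, 0.93, 0.5, -0.04, 0, -1]],
  ],
)

```text
time: 30.5
tool_pos: [0.4515, -0.1808, 0.1291]
tool_rot: [-0.002, 0.95, 0.313, -0.002]
contact_force: [-0.2, -1.0, -0.0]
gripper_width: 0.337
```

Call:
carry_out(
  moves=[
    [[0, 0, 0.93, 0.49, -0.08, 0, -1], [0, 0, 0.93, 0.49, -0.12, 0, -1], [0, 0, 0.93, 0.48, -0.16, 0, -1], [0, 0, 0.93, 0.46, -0.2, 0, -1], [0, 0, 0.93, 0.44, -0.23, 0, -1], [0, 0, 0.93, 0.42, -0.27, 0, -1], [0, 0, 0.93, 0.4, -0.3, 0, -1], [0, 0, 0.93, 0.37, -0.33, 0, -1]],
  ],
)

```text
time: 31.17
tool_pos: [0.5623, -0.0662, 0.1285]
tool_rot: [-0.001, 1.0, -0.006, -0.003]
contact_force: [0.1, -0.3, -0.7]
gripper_width: 0.346
```

Call:
carry_out(
  moves=[
    [[0, 0, 0.93, 0.35, -0.36, 0, -1], [0, 0, 0.93, 0.32, -0.39, 0, -1], [0, 0, 0.93, 0.28, -0.41, 0, -1], [0, 0, 0.93, 0.25, -0.44, 0, -1], [0, 0, 0.93, 0.21, -0.45, 0, -1], [0, 0, 0, 0, 0, 0, -1], [0, 0, 0, 0, 0, 0, -1], [0, 0, 0, 0, 0, 0, -1]],
  ],
)

```text
time: 31.83
tool_pos: [0.6321, 0.004, 0.1298]
tool_rot: [0.0, 0.979, -0.205, -0.002]
contact_force: [-0.6, -0.1, -1.0]
gripper_width: 0.339
```

```bash
python3 p.py .634 .004 .003 -24 1
```

```text
t 31.83 pos [0.6321 0.004  0.1298] az -23.7 tilt 0.26 grip 0.339 F [-0.6 -0.1 -1. ]
[0.02, 0.049, 0.064, 0.057, -0.023, 3.17]
```

Call:
carry_out(
  moves=[
    [[0, 0, 0.06, 0, 0, 0.5, -1], [0, 0, 0, 0, 0, 0.9, -1], [0, 0, 0, 0, 0, 0.9, -1], [0, 0, 0, 0, 0, 0.5, -1], [0, 0, 0, 0, 0, 0.25, -1], [0, 0, 0, 0, 0, 0.1, -1], [0, 0, 0, 0, 0, 0, -1], [0, 0, 0, 0, 0, 0, -1]],
  ],
)

```text
time: 32.5
tool_pos: [0.635, 0.0037, 0.0083]
tool_rot: [-0.0, 0.978, -0.208, 0.001]
contact_force: [1.0, -0.2, -0.7]
gripper_width: 0.342
```

```bash
python3 p.py .634 .004 -.0029 -24 1;python3 - <<'E'
from h import *
f=grab_frame('scene');up(f,(260,265),50,'g18.png',6)
E
```

```text
t 32.50 pos [0.635  0.0037 0.0083] az -24.0 tilt 0.15 grip 0.342 F [ 1.  -0.2 -0.7]
[-0.009, -0.029, -0.009, -0.027, 0.005, 0.28]
```

View pics/g18.png

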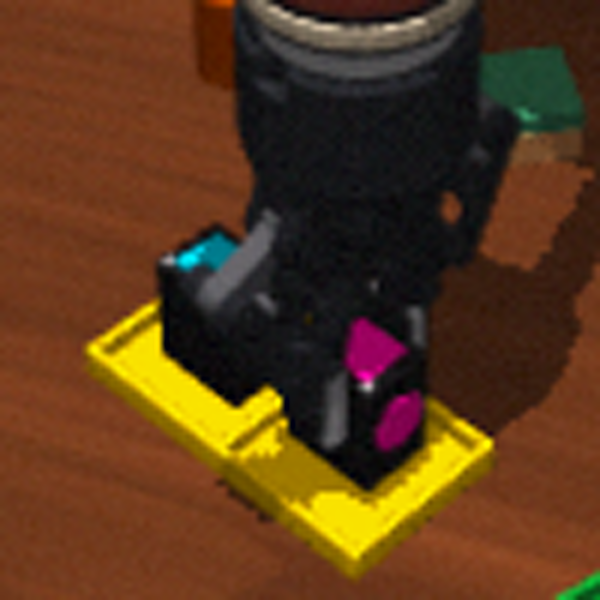

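Call:
carry_out(
  moves=[
    [[0, 0, 0, -0.02, 0, 0.1, -1], [0, 0, 0, 0, 0, 0.08, -1], [0, 0, 0, 0, 0, 0.03, -1], [0, 0, 0, 0, 0, 0, -1], [0, 0, 0, 0, 0, 0, -1]],
  ],
)

```text
time: 32.97
tool_pos: [0.633, 0.0045, -0.0018]
tool_rot: [0.0, 0.978, -0.208, -0.0]
contact_force: [-1.0, -0.2, -0.1]
gripper_width: 0.343
```

Call:
carry_out(
  moves=[
    [[0, 0, 0, 0, 0, 0.03, -1], [0, 0, 0, 0, 0, 0, -1]],
  ],
)

```text
time: 33.13
tool_pos: [0.6334, 0.0045, -0.0028]
tool_rot: [-0.0, 0.978, -0.208, 0.0]
contact_force: [-0.6, 0.3, -0.5]
gripper_width: 0.345
```

Call:
carry_out(
  moves=[
    [[0, 0, 0, 0, 0, 0.02, -1], [0, 0, 0, 0, 0, 0, -1]],
  ],
)

```text
time: 33.3
tool_pos: [0.6334, 0.0045, -0.0029]
tool_rot: [0.0, 0.978, -0.208, 0.0]
contact_force: [-2.8, 0.2, 4.5]
gripper_width: 0.341
```

Call:
carry_out(
  moves=[
    [[0, 0, 0, 0, 0, 0, -0.28], [0, 0, 0, 0, 0, 0, -0.22], [0, 0, 0, 0, 0, 0, -0.15], [0, 0, 0, 0, 0, 0, -0.05], [0, 0, 0, 0, 0, 0, 0.1], [0, 0, 0, 0, 0, 0, 0.1], [0, 0, 0, 0, 0, 0, 0.1]],
  ],
)

```text
time: 33.88
tool_pos: [0.633, 0.0045, -0.0039]
tool_rot: [0.0, 0.978, -0.208, -0.0]
contact_force: [-0.3, 0.5, 0.3]
gripper_width: 0.549
```

Call:
carry_out(
  moves=[
    [[0, 0, 0, 0, 0, -0.3, 0.1], [0, 0, 0, 0, 0, -0.8, 0.1], [0, 0, 0, 0, 0, -1, 0.1], [0, 0, 0, 0, 0, -0.8, 0.5], [0, 0, 0, 0, 0, -0.3, 1], [0, 0, 0, 0, 0, 0, 1], [0, 0, 0, 0, 0, 0, 1]],
  ],
)

```text
time: 34.47
tool_pos: [0.6334, 0.0045, 0.125]
tool_rot: [-0.0, 0.978, -0.208, 0.001]
contact_force: [-0.8, 0.8, -1.2]
gripper_width: 1.001
```

```bash
python3 - <<'E'
from h import *
f=grab_frame('scene');up(f,(260,265),50,'g19.png',6)
W=world(f);b=W[195:235,235:262];c=b[(b[...,2]>.052)&(b[...,2]<.066)];print('bottle cap',c.min(0),c.max(0),len(c))
E
python3 p.py .450 -.118 .125 -24 6
```

```text
t 34.52 pos [0.6321 0.0046 0.1228] az -24.0 tilt 0.13 grip 0.999 F [-0.4  0.4 -0.4]
[0.001, 0.004, -0.001, -0.485, 0.776, -0.008]
[0.001, 0.004, -0.001, -0.485, 0.776, -0.008]
[0.001, 0.004, -0.001, -0.485, 0.776, -0.008]
[0.001, 0.004, -0.001, -0.485, 0.776, -0.008]
[0.001, 0.004, -0.001, -0.485, 0.775, -0.009]
[0.001, 0.004, -0.001, -0.485, 0.775, -0.009]Traceback (most recent call last):
  File "<stdin>", line 3, in <module>
    return umr_minimum(a, axis, None, out, keepdims, initial, where)
ValueError: zero-size array to reduction operation minimum which has no identity
```

View pics/g19.png

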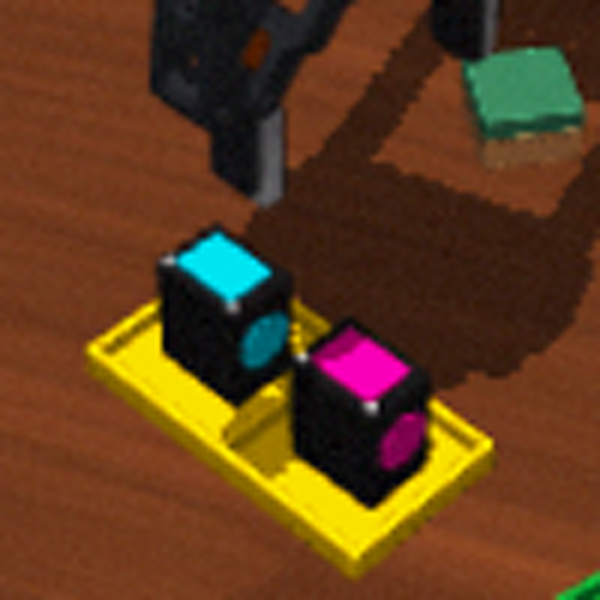

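Both cubes stand flat in their bays. Now the bottle.

Call:
carry_out(
  moves=[
    [[0, 0, 0, -0.3, 0.45, 0, 1], [0, 0, 0, -0.5, 0.8, 0, 1], [0, 0, 0, -0.5, 0.8, 0, 1], [0, 0, 0, -0.5, 0.8, 0, 1], [0, 0, 0, -0.5, 0.8, 0, 1], [0, 0, 0, -0.4, 0.65, 0, 1], [0, 0, 0, -0.21, 0.35, 0, 1], [0, 0, 0, 0, 0, 0, 1]],
  ],
)

```text
time: 35.18
tool_pos: [0.4471, -0.1185, 0.1208]
tool_rot: [-0.0, 0.978, -0.21, -0.003]
contact_force: [-0.0, 0.7, 0.4]
gripper_width: 1.002
```

Call:
carry_out(
  moves=[
    [[0, 0, 0, 0, 0, 0, 1], [0, 0, 0, 0, 0, 0, 1]],
  ],
)

```text
time: 35.35
tool_pos: [0.4507, -0.1173, 0.1228]
tool_rot: [-0.0, 0.978, -0.208, -0.001]
contact_force: [0.3, -0.4, -0.5]
gripper_width: 0.999
```

```bash
python3 p.py .450 -.118 -.004 -24 1
```

```text
t 35.35 pos [ 0.4507 -0.1173  0.1228] az -24.0 tilt 0.14 grip 0.999 F [ 0.3 -0.4 -0.5]
[-0.005, 0.028, -0.006, -0.002, 0.024, 3.169]
```

Call:
carry_out(
  moves=[
    [[0, 0, 0, 0, 0.02, 0.5, 1], [0, 0, 0, 0, 0, 0.9, 1], [0, 0, 0, 0, 0, 0.9, 1], [0, 0, 0, 0, 0, 0.5, 1], [0, 0, 0, 0, 0, 0.2, 1], [0, 0, 0, 0, 0, 0.14, 1], [0, 0, 0, 0, 0, 0, 1], [0, 0, 0, 0, 0, 0, 1]],
  ],
)

```text
time: 36.02
tool_pos: [0.4521, -0.1189, -0.0002]
tool_rot: [0.0, 0.978, -0.208, 0.001]
contact_force: [-0.4, -0.1, -0.2]
gripper_width: 0.999
```

```bash
python3 p.py .45 -.118 -.003 -24 1;python3 - <<'E'
from h import *
f=grab_frame('scene');up(f,(250,205),50,'g20.png',6)
E
```

```text
t 36.02 pos [ 4.521e-01 -1.189e-01 -2.000e-04] az -24.0 tilt 0.11 grip 0.999 F [-0.4 -0.1 -0.2]
[-0.0, -0.022, 0.0, -0.057, 0.0, 0.069]
```

View pics/g20.png

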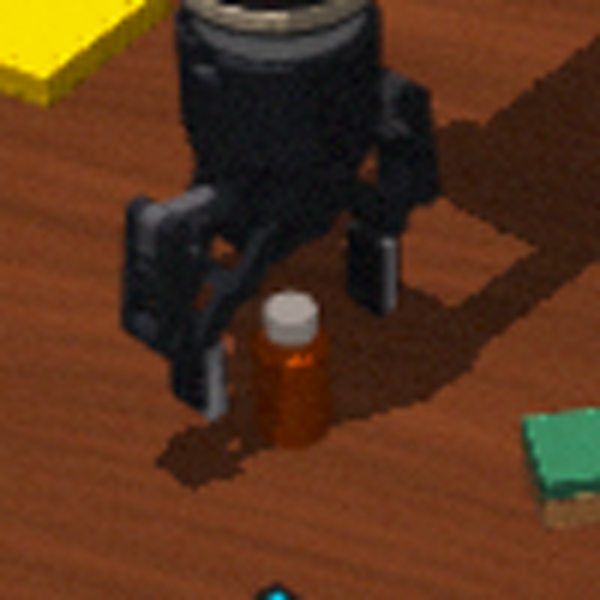

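Call:
carry_out(
  moves=[
    [[0, 0, 0, -0.03, 0, 0.13, 0.4], [0, 0, 0, 0, 0, 0, 0], [0, 0, 0, 0, 0, 0, -0.1], [0, 0, 0, 0, 0, 0, -0.18], [0, 0, 0, 0, 0, 0, -0.22], [0, 0, 0, 0, 0, 0, -0.26], [0, 0, 0, 0, 0, 0, -0.6], [0, 0, 0, 0, 0, 0, -1]],
  ],
)

```text
time: 36.73
tool_pos: [0.4501, -0.1185, -0.006]
tool_rot: [0.0, 0.978, -0.208, 0.001]
contact_force: [-0.4, -0.4, 2.7]
gripper_width: 0.35
```

Call:
carry_out(
  moves=[
    [[0, 0, 0, 0, 0, 0, -1], [0, 0, 0, 0, 0, 0, -1], [0, 0, 0, 0, 0, 0, -1], [0, 0, 0, 0, 0, 0, -1]],
  ],
)

```text
time: 37.07
tool_pos: [0.4501, -0.1184, -0.006]
tool_rot: [0.0, 0.978, -0.208, 0.0]
contact_force: [-0.9, 0.4, 4.5]
gripper_width: 0.351
```

Call:
carry_out(
  moves=[
    [[0, 0, 0, 0, 0, -0.1, -1], [0, 0, 0, 0, 0, -0.4, -1], [0, 0, 0, 0, 0, -0.8, -1], [0, 0, 0, 0, 0, -0.9, -1], [0, 0, 0, 0, 0, -0.8, -1], [0, 0, 0, 0, 0, -0.3, -1], [0, 0, 0, 0, 0, 0, -1], [0, 0, 0, 0, 0, 0, -1]],
  ],
)

```text
time: 37.73
tool_pos: [0.4492, -0.118, 0.1246]
tool_rot: [-0.0, 0.978, -0.208, -0.0]
contact_force: [-0.1, 0.5, -0.1]
gripper_width: 0.355
```

```bash
python3 - <<'E'
from h import *
f=grab_frame('scene');up(f,(250,180),50,'g21.png',6)
E
python3 p.py .565 .2835 .125 -24 12 | head -2
```

```text
t 37.78 pos [ 0.4483 -0.1176  0.1232] az -24.0 tilt 0.19 grip 0.353 F [ 0.1  0.3 -1.3]
[0.0, 0.003, -0.001, -0.118, -0.862, -0.003]
```

View pics/g21.png

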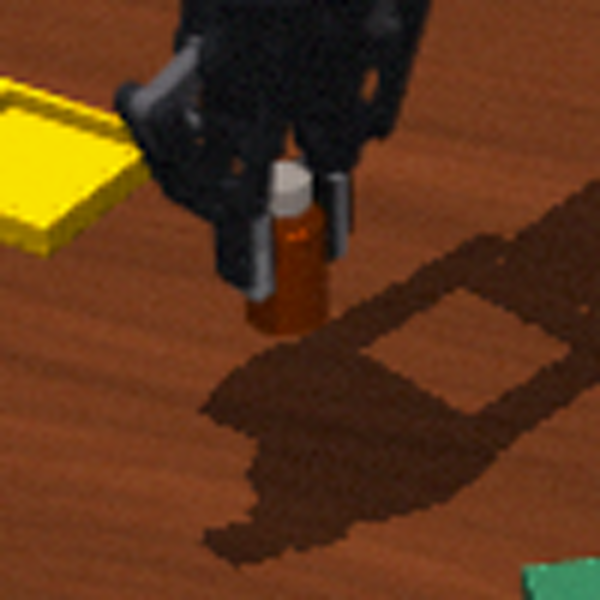

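Call:
carry_out(
  moves=[
    [[0, 0, 0, 0, -0.4, 0, -1], [0, 0, 0, -0.12, -0.8, 0, -1], [0, 0, 0, -0.13, -0.9, 0, -1], [0, 0, 0, -0.13, -0.9, 0, -1], [0, 0, 0, -0.13, -0.9, 0, -1], [0, 0, 0, -0.13, -0.9, 0, -1], [0, 0, 0, -0.13, -0.9, 0, -1], [0, 0, 0, -0.13, -0.9, 0, -1]],
  ],
)

```text
time: 38.45
tool_pos: [0.5223, 0.1392, 0.1216]
tool_rot: [0.001, 0.978, -0.208, -0.003]
contact_force: [0.8, -0.8, -1.4]
gripper_width: 0.353
```

Call:
carry_out(
  moves=[
    [[0, 0, 0, -0.13, -0.9, 0, -1], [0, 0, 0, -0.13, -0.9, 0, -1], [0, 0, 0, -0.13, -0.9, 0, -1], [0, 0, 0, -0.13, -0.7, 0, -1], [0, 0, 0, 0, -0.34, 0, -1], [0, 0, 0, 0, 0, 0, -1], [0, 0, 0, 0, 0, 0, -1], [0, 0, 0, 0, 0, 0, -1]],
  ],
)

```text
time: 39.12
tool_pos: [0.5648, 0.2814, 0.1229]
tool_rot: [0.001, 0.978, -0.208, -0.002]
contact_force: [-0.2, 0.1, -1.1]
gripper_width: 0.352
```

```bash
python3 p.py .565 .2835 -.002 -24 1
```

```text
t 39.12 pos [0.5648 0.2814 0.1229] az -24.1 tilt 0.24 grip 0.352 F [-0.2  0.1 -1.1]
[0.037, 0.031, -0.012, -0.008, -0.059, 3.123]
```

Call:
carry_out(
  moves=[
    [[0, 0, 0, 0, -0.04, 0.5, -1], [0, 0, 0, 0, 0, 0.9, -1], [0, 0, 0, 0, 0, 0.9, -1], [0, 0, 0, 0, 0, 0.4, -1], [0, 0, 0, 0, 0, 0.2, -1], [0, 0, 0, 0, 0, 0, -1], [0, 0, 0, 0, 0, 0, -1], [0, 0, 0, 0, 0, 0, -1]],
  ],
)

```text
time: 39.78
tool_pos: [0.5685, 0.2843, 0.0117]
tool_rot: [-0.001, 0.978, -0.208, 0.002]
contact_force: [-0.0, 0.3, -0.4]
gripper_width: 0.35
```

```bash
python3 p.py .565 .2835 -.002 -24 1;python3 - <<'E'
from h import *
f=grab_frame('scene');up(f,(405,290),50,'g22.png',6)
E
```

```text
t 39.78 pos [0.5685 0.2843 0.0117] az -24.1 tilt 0.21 grip 0.350 F [-0.   0.3 -0.4]
[-0.029, -0.031, -0.013, -0.073, 0.054, 0.342]
```

View pics/g22.png

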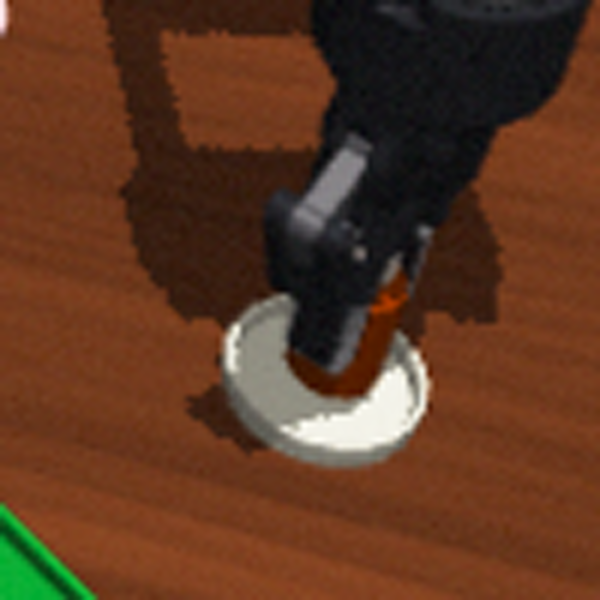

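Call:
carry_out(
  moves=[
    [[0, 0, 0, -0.06, 0.04, 0.1, -1], [0, 0, 0, 0, 0, 0.1, -1], [0, 0, 0, 0, 0, 0.05, -1], [0, 0, 0, 0, 0, 0, -1], [0, 0, 0, 0, 0, 0, -1]],
  ],
)

```text
time: 40.25
tool_pos: [0.5637, 0.2836, -0.0009]
tool_rot: [0.0, 0.978, -0.208, -0.0]
contact_force: [1.1, -0.3, -0.3]
gripper_width: 0.349
```

Call:
carry_out(
  moves=[
    [[0, 0, 0, 0, 0, 0.02, -1], [0, 0, 0, 0, 0, 0, -1]],
  ],
)

```text
time: 40.42
tool_pos: [0.564, 0.2837, -0.0015]
tool_rot: [0.0, 0.978, -0.208, -0.0]
contact_force: [-0.9, 0.1, -0.3]
gripper_width: 0.348
```

Call:
carry_out(
  moves=[
    [[0, 0, 0, 0, 0, 0.02, -1], [0, 0, 0, 0, 0, 0, -1]],
  ],
)

```text
time: 40.58
tool_pos: [0.5642, 0.2838, -0.002]
tool_rot: [-0.0, 0.978, -0.208, 0.0]
contact_force: [-0.8, -0.8, -0.9]
gripper_width: 0.352
```

Call:
carry_out(
  moves=[
    [[0, 0, 0, 0, 0, 0.02, -1], [0, 0, 0, 0, 0, 0, -1]],
  ],
)

```text
time: 40.75
tool_pos: [0.5643, 0.2838, -0.002]
tool_rot: [-0.0, 0.978, -0.208, 0.0]
contact_force: [-3.0, -0.4, 4.9]
gripper_width: 0.355
```

Contact is felt. I'll release, rise, and move back clear.

Call:
carry_out(
  moves=[
    [[0, 0, 0, 0, 0, 0, -0.26], [0, 0, 0, 0, 0, 0, -0.2], [0, 0, 0, 0, 0, 0, -0.13], [0, 0, 0, 0, 0, 0, -0.05], [0, 0, 0, 0, 0, 0, 0.1], [0, 0, 0, 0, 0, 0, 0.2], [0, 0, 0, 0, 0, 0, 0.2], [0, 0, 0, 0, 0, 0, 0.2]],
  ],
)

```text
time: 41.42
tool_pos: [0.564, 0.2836, -0.0031]
tool_rot: [0.0, 0.978, -0.208, -0.0]
contact_force: [0.1, -0.2, 0.7]
gripper_width: 0.602
```

Call:
carry_out(
  moves=[
    [[0, 0, 0, 0, 0, -0.3, 0.2], [0, 0, 0, 0, 0, -0.8, 0.2], [0, 0, 0, 0, 0, -1, 0.2], [0, 0, 0, 0, 0, -1, 0.5], [0, 0, 0, 0, 0, -0.8, 1], [0, 0, 0, 0, -0.5, -0.3, 1], [0, 0, 0, -0.5, -0.8, 0, 1], [0, 0, 0, -0.8, -0.8, 0, 1]],
  ],
)

```text
time: 42.08
tool_pos: [0.5548, 0.3786, 0.1691]
tool_rot: [-0.002, 0.978, -0.21, 0.003]
contact_force: [0.2, 0.7, -0.5]
gripper_width: 0.998
```

Call:
carry_out(
  moves=[
    [[0, 0, 0, -0.8, -0.5, 0, 1], [0, 0, 0, -0.8, -0.3, 0, 1], [0, 0, 0, -0.4, 0, 0, 1], [0, 0, 0, 0, 0, 0, 1], [0, 0, 0, 0, 0, 0, 1], [0, 0, 0, 0, 0, 0, 1]],
  ],
)

```text
time: 42.58
tool_pos: [0.4927, 0.4392, 0.1656]
tool_rot: [-0.0, 0.978, -0.209, 0.0]
contact_force: [-1.0, -0.7, -0.5]
gripper_width: 0.999
```

```bash
python3 - <<'E'
from h import *
np.set_printoptions(precision=4,suppress=True)
for n in("scene","top"):
    f=grab_frame(n);cv2.imwrite(f'pics/{n}F.png',f['frame'][120 if n=='scene' else 100:320,100:500 ,::-1].repeat(2,0).repeat(2,1))
    W=world(f)
    for nm,(x,y) in dict(red=(.5726,-.325),green=(.561,-.259),cyan=(.607,-.056),mag=(.633,.0045),bottle=(.564,.284),dish=(.438,.118),box=(.447,.005)).items():
        m=(np.hypot(W[...,0]-x,W[...,1]-y)<.035)&(W[...,2]>.0145 if nm!='dish' else W[...,2]>.01)
        P=W[m];print(n,nm,'top z',np.percentile(P[:,2],98).round(4),'top xy',P[P[:,2]>np.percentile(P[:,2],98)-.005].mean(0)[:2])
print(state()['tool_pos'],state()['contact_force'],state()['time'])
E
```

```text
scene red top z 0.0632 top xy [ 0.5754 -0.3229]
scene green top z 0.0629 top xy [ 0.5645 -0.2575]
scene cyan top z 0.0539 top xy [ 0.6091 -0.054 ]
scene mag top z 0.054 top xy [0.6358 0.0065]
scene bottle top z 0.0667 top xy [0.5662 0.2845]
scene dish top z 0.0179 top xy [0.44   0.1191]
scene box top z 0.028 top xy [0.4502 0.0065]
top red top z 0.0658 top xy [ 0.5711 -0.3247]
top green top z 0.0653 top xy [ 0.5603 -0.2599]
top cyan top z 0.0558 top xy [ 0.6042 -0.0559]
top mag top z 0.0559 top xy [0.6317 0.0048]
top bottle top z 0.0676 top xy [0.5626 0.2834]
top dish top z 0.0197 top xy [0.4368 0.1163]
top box top z 0.0313 top xy [0.4467 0.0061]
[0.4931 0.4389 0.1653] [0.0469 0.0269 0.4168] 42.6833
```

View pics/sceneF.png

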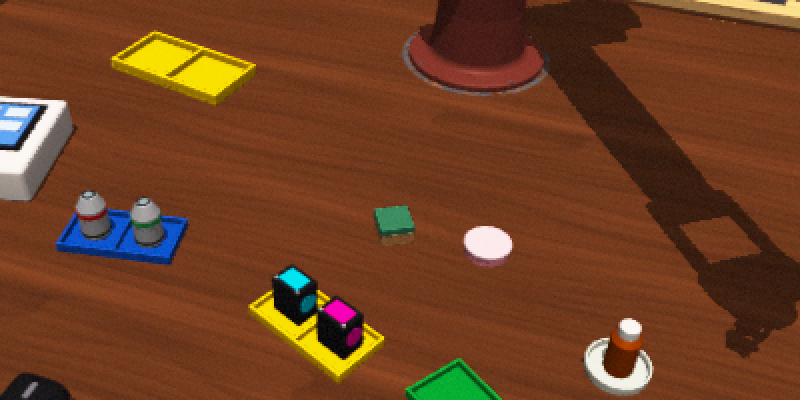

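View pics/topF.png

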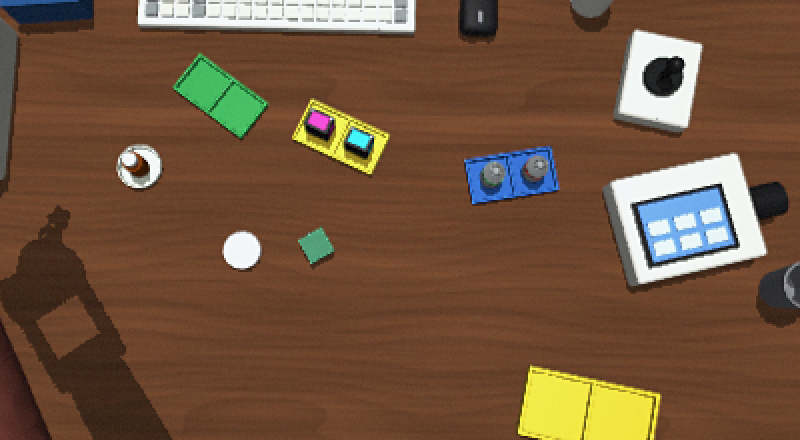

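```bash
python3 -c "
from plant import ticket; print(ticket.job_done())"
```

```text
the job is handed in; nothing more can be done
None
```

I put all five things away and handed the job in at about 43 s of robot time. The red and green objectives stand one in each bay of the blue tray. The cyan and magenta cubes stand one in each bay of the smaller yellow tray. The oil bottle stands in the white dish.

**Last checks:** Final pictures from both cameras show everything upright in its place. The measured tops read about 1–4 mm above the expected object height plus the 4 mm floor. The desk-level things read high by a similar amount, so I put that down to depth noise. The culture dish and cover-glass box are within about 2 mm of where they started, and the gripper was clear with about 0 N on it.

**What disagreed or went wrong:**
- **First grip missed:** My first grip on the red objective closed on its taper and seemed to tilt it slightly. The pads were about 20 mm higher than I had expected from the stated geometry. I opened slowly, it settled upright on the desk, and I gripped it again lower; all later grips used that correction.
- **Firm set-down:** The green objective met the tray floor with about 15 N before I eased off and released. The other four met it at about 2–5 N.

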